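# Change the strap fixture over from hole marking to rivet setting

### The arm

A 7-joint arm with a two-finger parallel gripper is mounted at the origin on the work surface. World frame = base frame: x ahead of the robot, y to its left, z up, the work surface at z = 0. Lengths are in m, angles in rad, forces in N, time in s.
With the tool pointing down it reaches from about 0.4 to 0.875 m from the base axis. Payload 6.5 kg.
Tool frame: the origin (TCP) lies at the very end of the fingers, on their centre line; the grasp point (between the pads) lies 19 mm behind it; x points along the fingers, y is the direction in which the jaws open and shut, and the axes are right-handed (so a half turn about x gives the same grasp; the last joint's range is limited). The gripper opens to 88 mm and grips with 3 to 60 N. Pads are 18 mm wide; open, the fingers measure 123 mm over their backs; the gripper's body (75 mm by 187 mm) begins 45 mm behind the grasp point.
Start: joints at [-1.287, 0.536, -0.004, 1.538, 0.003, 1.067, -0.071], TCP at [0.223, 0.611, 0.239] pointing down, gripper open.
Joint ranges: [-2.7, 2.7], [-0.37, 2.16], [-1.27, 1.26], [0.24, 2.4], [-1.31, 4.45], [0.19, 1.91], [-2.76, 2.76]. Speed limits (rad/s): [2.39, 2.39, 3.14, 3.14, 3.14, 3.14, 3.14].

### API

Orientations are given as a 3x3 rotation matrix whose columns are the frame's x, y, z axes.
In Python, from rig import * gives the robot as it stands.
- The arm moves only by the tool play_rows, never from a script. Its argument "commands" is a list of rows, each a list of 3 entries, a list of its own where there are three numbers: the finger opening in m, from 0 to 0.0881, then the shift along the world's x, y, z in m, then the turn about the world's z in degrees. A call has 1 to 10 rows; each row shifts and turns the pose as measured when the row begins; what a row does not reach is not made up. A row lasts 1/10 s, in which the tool goes at most 50 mm and 8.59 degrees, less where a joint would pass 70% of its speed; a pose out of reach is approached as far as the arm can. A call is refused whole if a number of a shift passes 0.05 or a number of a turn 8.59, either way. A call with a gripper value outside its range is refused whole. The fingers move at their own pace and stop on an object; "grip_force" is the grip in N (left out, the last holds). Time passes only in rows, so rows that do not move let the fingers close. It gives the time, the measured TCP pose, the force and the opening at its end, in the units of the state.
- get_state(): the state, without advancing time (a new reading comes with each control period).
- grab_frame(name): name is "side" or "top"; returns (picture, depth): 420x560x3 uint8, red, green, blue; 420x560 float32, m along the optical axis (not along the pixel's ray), 0 where there is no reading.
- calibration(name): a dict with "mtx" (3x3 intrinsics, pixels), "R" (3x3) and "t" (3): a world point X has camera coordinates R X + t. Camera axes: x right, y down, z forward; pixel columns grow to the right and rows downward; lengths in m; the calibration is good to about 2 mm. A picture is of the moment at which its call begins. calibration takes no time and is no camera call.
- sign_off(): hands the job in, once; it reports no verdict.
The state is a dict: "clock": time; "q": joint angles; "qvel": joint speeds; "joint_efforts": joint torques, N m; "ee_pos": TCP position; "tool_rot": TCP orientation; "wrist_force": force on the tool from outside, world axes, zero at the start; "ft_torque": the same for the moment, N m; "grip_width": finger opening in m.
Only numpy, scipy, OpenCV 4.12 (cv2) and the standard library are available. Lean on these libraries where they do the work, as an engineer would, in place of code of your own. Each camera call takes 0.05 s, during which the arm holds its last target.

### The job

Change the strap fixture over from marking to rivet setting: first lift the marking plate straight up off its two dowels, keeping it level, and lay it flat and square in the middle of the cork pad; then stand the rivet dolly on the fixture base, midway between the two dowels. Stand the narrow pot of rivet posts just left of the fixture and the wide pot of rivet caps just right of it (left and right as seen from the robot), each in line with the two dowels and about 20 mm clear of the base's end. Don't spill the pots, and leave the hammer, the setter punch and the thread spool where they lie.

Things in the scene. Friction and masses are not known exactly. Their poses are not given: they have to be found in the camera images.
- fixture: Strap fixture, fixed to the bench: dark steel base 64 (x) by 150 (y) by 20 mm high; two 8 mm dowels stand 18 mm out of its top at y = +55 and -55 mm. Origin: centre of the base's underside, at bench height. Its y axis runs along the dowel line to the robot's left, x away from the robot; the ends are at y = +75 (left) and -75 mm (right).
- plate_grip (a point): Aluminium marking plate, 60 (x) by 150 (y) by 8 mm, 260 g, lying on the base; two 9 mm holes at y = +55 and -55 mm over the dowels (free once raised 18 mm). Black bridge handle in the middle: bar 14 wide (x), 56 long (y), 16 mm high, 17 mm clear above the plate on two 10 mm pillars at y = +-21. This point: the bar's centre, 33 mm above the plate's underside. y lengthwise, z up.
- pad: Cork rest pad, fixed flat on the bench: 90 mm (x) by 190 mm (y) by 4 mm thick. Origin: centre of its underside; y along its length. Its place and yaw vary.
- dolly_center (a point): Rivet dolly: plain solid steel disc 40 mm in diameter and 30 mm tall with small dark round dimples in its top. This point is its centre, 15 mm above its underside. About 290 g.
- posts_center (a point): Narrow pot of rivet posts: round aluminium cup 44 mm in diameter and 44 mm tall, filled nearly to the rim with small brass rivet posts. This point is its centre, 22 mm above its underside. About 120 g.
- caps_center (a point): Wide pot of rivet caps: low round aluminium dish 58 mm in diameter and 28 mm tall, filled nearly to the rim with domed brass rivet caps. This point is its centre, 14 mm above its underside. About 120 g.
- hammer: Bystander: hammer with a wooden handle, 260 mm long, lying at the far side of the bench across the robot's view. Leave it.
- setter: Bystander: square steel setter punch, 122 mm long and 13 mm thick, lying on the bench to the right of the work. Leave it.
- spool: Bystander: wooden spool of thread, 42 mm in diameter and 46 mm tall, standing to the left of the work. Leave it.

How it is judged:
By the outcome, as a careful person would: the job done as asked, in the order asked, and still so for the second after the job is handed in, with the robot touching nothing.
It also fails if it takes over 112 s, if anything falls off the work surface, if the arm or the gripper's body presses on something with over 40 N, if the wrist force passes 120 N, or if a joint passes its speed limit or range.

## Working session

There is one attempt and no reset: what is moved stays moved. The work goes in short steps, Python scripts to look and compute and a tool call to move; the robot and the scene stay as the last step left them, time stands still between calls to the robot, and variables do not carry over. Pictures are saved under pics/ and viewed, and the job is handed in when it is done.

Besides the shell and the picture viewer there is one more tool, called after "Request:" as name(argument=value, ...), one argument or row to a line, values as JSON. play_rows: Moves the arm, as the interface text tells. Its arguments: {"type":"object","properties":{"commands":{"type":"array"},"grip_force":{"type":"number"}},"required":["commands"]}

```bash
ls; mkdir -p pics; python3 - <<'E'
from rig import *
import cv2,numpy as np
for n in("top","side"):
    p,d=grab_frame(n); np.savez(f"pics/{n}0.npz",p=p,d=d); cv2.imwrite(f"pics/{n}0.png",cv2.cvtColor(p,cv2.COLOR_RGB2BGR))
    c=calibration(n); print(n,c)
s=get_state();print(s)
E
```

```text
pics
top {'mtx': array([[540.65156859,   0.        , 282.38146996],
       [  0.        , 540.65156859, 196.30007969],
       [  0.        ,   0.        ,   1.        ]]), 'R': array([[-0.00591894, -0.99981251, -0.01843661],
       [-0.99236589,  0.00814408, -0.12305937],
       [ 0.12318644,  0.01756748, -0.99222804]]), 't': array([0.02029791, 0.60473636, 1.22271582])}
side {'mtx': array([[399.04078348,   0.        , 280.30806875],
       [  0.        , 399.04078348, 206.59498725],
       [  0.        ,   0.        ,   1.        ]]), 'R': array([[ 0.81109809, -0.58467438,  0.01660604],
       [-0.28697366, -0.42252635, -0.85971949],
       [ 0.50967245,  0.69255134, -0.51049646]]), 't': array([-0.45924333,  0.24345155,  0.85687178])}
{'clock': 0.1, 'q': array([-1.28716477,  0.5370596 , -0.00442463,  1.53871962,  0.00258652,
        1.06732439, -0.07119853]), 'qvel': array([-0.00064288, -0.00170903,  0.00013101, -0.00175529,  0.00086732,
        0.0006567 ,  0.00264884]), 'joint_efforts': array([ 2.71555087e-03, -5.72077560e+01,  9.93947089e-01, -2.52226371e+01,
       -5.61732100e-02,  1.35665224e-02,  5.41312693e-05]), 'ee_pos': array([0.2226133 , 0.61012305, 0.23796812]), 'tool_rot': array([[-4.13927308e-04,  3.42688043e-01,  9.39449165e-01],
       [-1.44720612e-03,  9.39448057e-01, -3.42688276e-01],
       [-9.99998867e-01, -1.50142462e-03,  1.07077028e-04]]), 'wrist_force': array([0.08934   , 0.07133279, 0.02371964]), 'ft_torque': array([-0.05031663,  0.00431902,  0.00752772]), 'grip_width': 0.08842194370329454}
```

View pics/top0.png

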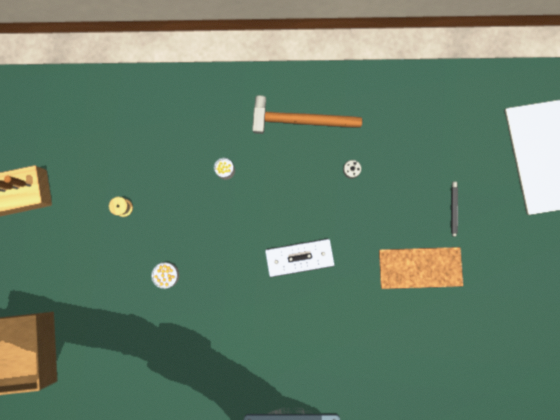

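View pics/side0.png

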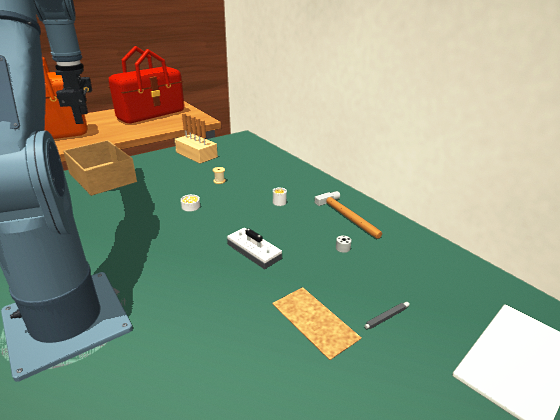

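The top view shows fixture and plate at (300,258), pad at (421,268), dolly at (353,169), narrow posts pot at (224,168), wide caps dish at (164,275), spool at (120,206), setter at (455,208) and hammer at (305,117). The side view agrees. Next I measure them.

```bash
cat > h.py <<'E'
import numpy as np,cv2
from rig import *
C={n:calibration(n) for n in("top","side")}
def bp(n,u,v,z):
    c=C[n];K,R,t=c["mtx"],c["R"],c["t"]
    r=R.T@np.linalg.inv(K)@np.array([u,v,1.]);o=-R.T@t
    return o+r*(z-o[2])/r[2]
def pr(n,X):
    c=C[n];p=c["mtx"]@(c["R"]@np.asarray(X,float)+c["t"]);return p[:2]/p[2]
def cloud(n,d):
    c=C[n];K=c["mtx"];v,u=np.mgrid[:d.shape[0],:d.shape[1]]
    P=np.stack([(u-K[0,2])/K[0,0]*d,(v-K[1,2])/K[1,1]*d,d],-1)
    W=(P-c["t"])@c["R"];W[d<=0]=np.nan;return W
E
python3 - <<'E'
from h import *
f=np.load("pics/top0.npz");p,d=f["p"],f["d"];W=cloud("top",d)
g=p.astype(int)
print("bench z",np.nanmedian(W[320:330,400:500,2]), "noise",np.nanstd(W[320:330,400:500,2]))
B=dict(fix=(255,230,345,285,.028),pad=(370,238,475,298,.004),dolly=(338,154,370,184,.03),posts=(208,152,240,184,.044),caps=(145,258,183,292,.028),spool=(104,190,136,222,.046),setter=(445,175,465,242,.013))
for k,(a,b,c,e,z) in B.items():
    s=g[b:e,a:c]; w=W[b:e,a:c]
    m=((s[...,0]>s[...,1]+15)|(s.min(-1)>90)) if k!="setter" else (s[...,0]+12>s[...,1])
    zz=w[...,2]; print(k,"n",m.sum(),"z pct",np.nanpercentile(zz[m],[5,50,95]).round(4), end=" ")
    cs,_=cv2.findContours(m.astype(np.uint8),cv2.RETR_EXTERNAL,cv2.CHAIN_APPROX_NONE)
    ct=max(cs,key=cv2.contourArea)[:,0]+[a,b]
    xy=np.array([bp("top",u,v,z)[:2] for u,v in ct])
    (cx,cy),(sw,sh),an=cv2.minAreaRect((xy*1000).astype(np.float32)); print("rect mm",round(cx,1),round(cy,1),round(sw,1),round(sh,1),round(an,2),"circ",np.round(cv2.minEnclosingCircle((xy*1000).astype(np.float32))[0],1),
     "depth-cloud mean",np.nanmean(w[m&(zz>z-.006)],0).round(4))
def crop(a,b,c,e,s): return cv2.resize(cv2.cvtColor(p[b:e,a:c],cv2.COLOR_RGB2BGR),None,fx=s,fy=s,interpolation=cv2.INTER_NEAREST)
cv2.imwrite("pics/fix.png",crop(255,230,345,285,8)); 
cv2.imwrite("pics/circ.png",np.hstack([crop(336,152,370,186,7),crop(207,151,241,185,7),crop(147,258,181,292,7)]))
E
```

```text
bench z 0.0012385622725780642 noise 0.002559559575464032
fix n 1892 z pct [0.0016 0.0289 0.0415] rect mm 462.9 -22.0 66.5 156.7 9.46 circ [463.1 -22.8] depth-cloud mean [ 0.4624 -0.0221  0.0309]
pad n 3373 z pct [0.0003 0.005  0.0093] rect mm 438.5 -306.7 96.1 194.4 1.45 circ [ 438.4 -306.8] depth-cloud mean [ 0.4379 -0.3062  0.005 ]
dolly n 271 z pct [-0.0002  0.0301  0.0355] rect mm 671.6 -148.2 42.4 43.0 89.45 circ [ 671.6 -148.2] depth-cloud mean [ 0.6699 -0.1481  0.031 ]
posts n 390 z pct [0.0004 0.0367 0.0461] rect mm 671.9 153.3 52.4 49.3 0.29 circ [671.7 152.5] depth-cloud mean [0.6742 0.1543 0.0422]
caps n 618 z pct [0.0005 0.0256 0.0309] rect mm 423.7 290.4 62.2 62.8 1.03 circ [424.4 290.5] depth-cloud mean [0.4239 0.291  0.0268]
spool n 414 z pct [-0.0002  0.0444  0.0501] rect mm 582.2 393.8 60.7 46.2 60.28 circ [583.9 392.8] depth-cloud mean [0.5844 0.3979 0.0467]
setter n 316 z pct [0.0077 0.0136 0.0177] rect mm 576.0 -387.8 14.1 125.8 87.4 circ [ 576. -389.] depth-cloud mean [ 0.5759 -0.3884  0.0138]
```

```bash
python3 - <<'E'
import cv2,numpy as np
a=cv2.imread("pics/fix.png");b=cv2.imread("pics/circ.png")
b=cv2.copyMakeBorder(b,0,0,0,max(0,a.shape[1]-b.shape[1]),0)
w=max(a.shape[1],b.shape[1]);a=cv2.copyMakeBorder(a,0,0,0,w-a.shape[1],0)
cv2.imwrite("pics/both.png",cv2.resize(np.vstack([a,b]),None,fx=.85,fy=.85)); 
E
```

```text
(no output)
```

View pics/both.png

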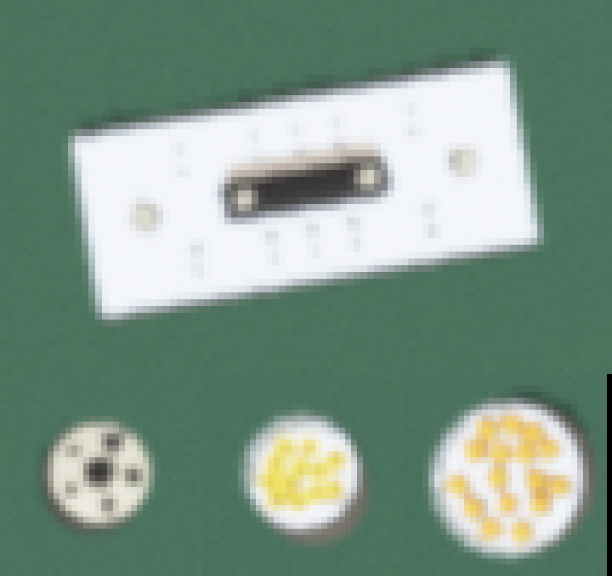

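```bash
cat >> h.py <<'E'
def sil(n,pts,z0,z1,s=8):
    pass
def hullmask(n,P,box,S=6):
    a,b,c,e=box
    uv=np.array([pr(n,X) for X in P]); h=cv2.convexHull(((uv-[a,b]+.5)*S).astype(np.float32))
    m=np.zeros(((e-b)*S,(c-a)*S),np.uint8);cv2.fillConvexPoly(m,np.round(h).astype(np.int32),1)
    return cv2.resize(m.astype(np.float32),(c-a,e-b),interpolation=cv2.INTER_AREA)
def cyl(x,y,r,z0,z1):
    t=np.linspace(0,2*np.pi,40)
    return np.array([[x+r*np.cos(k),y+r*np.sin(k),z] for k in t for z in(z0,z1)])
def boxp(x,y,lx,ly,yaw,z0,z1):
    c,s=np.cos(yaw),np.sin(yaw)
    return np.array([[x+c*i*lx/2-s*j*ly/2,y+s*i*lx/2+c*j*ly/2,z] for i in(-1,1) for j in(-1,1) for z in(z0,z1)])
from scipy.optimize import minimize
def soft(p,box,fg=None):
    a,b,c,e=box;s=p[b:e,a:c].astype(float)
    bg=np.median(np.concatenate([s[0],s[-1],s[:,0],s[:,-1]]),0)
    D=np.linalg.norm(s-bg,axis=-1);return np.clip(D/60,0,1)
def fit(n,mask,box,model,x0,steps):
    f=lambda x:np.sum((hullmask(n,model(x),box)-mask)**2)
    sim=np.vstack([x0]+[np.array(x0)+np.eye(len(x0))[i]*steps[i] for i in range(len(x0))])
    r=minimize(f,x0,method="Nelder-Mead",options=dict(initial_simplex=sim,xatol=1e-5,fatol=1e-3))
    return r.x,r.fun
E
python3 - <<'E'
from h import *
f=np.load("pics/top0.npz");p,d=f["p"],f["d"]
def go(k,box,model,x0,st):
    m=soft(p,box);x,fv=fit("top",m,box,model,x0,st);print(k,np.r_[x[:2]*1000,np.degrees(x[2:])].round(2),"res",round(fv,1),"area",m.sum().round(1),hullmask("top",model(x),box).sum().round(1))
go("dolly",(336,152,370,186),lambda x:cyl(x[0],x[1],.02,0,.03),[.67,-.148],[.004,.004])
go("posts",(207,151,241,185),lambda x:cyl(x[0],x[1],.022,0,.044),[.672,.153],[.004,.004])
go("caps",(145,256,183,294),lambda x:cyl(x[0],x[1],.029,0,.028),[.424,.29],[.004,.004])
go("pad",(370,238,475,298),lambda x:boxp(x[0],x[1],.09,.19,x[2],0,.004),[.438,-.307,.025],[.004,.004,.02])
go("fixsil",(255,228,345,288),lambda x:boxp(x[0],x[1],.062,.15,x[2],0,.028),[.463,-.022,.165],[.004,.004,.03])
# plate white-only
box=(255,228,345,288);a,b,c,e=box
s=p[b:e,a:c].astype(float); m=np.clip((s.min(-1)-80)/120,0,1)
m8=(m>.5).astype(np.uint8);m8=cv2.morphologyEx(m8,cv2.MORPH_CLOSE,np.ones((11,11)));m=np.maximum(m,cv2.erode(m8,np.ones((5,5))))
x,fv=fit("top",m,box,lambda x:boxp(x[0],x[1],.06,.15,x[2],.02,.028),[.463,-.022,.165],[.004,.004,.03]);print("plate",x[:2]*1000,np.degrees(x[2]),fv)
# dowels
for u,v in((276,261.3),(322.4,253.2)):print("dowel",bp("top",u,v,.038)*1000)
# bar dark
bar=(s.max(-1)<110)&(m8>0); v,u=np.nonzero(bar);print("bar",bar.sum(),bp("top",u.mean()+a,v.mean()+b,.061)*1000)
# side check
q=np.load("pics/side0.npz")["p"].copy()
for X,h in(((.671,-.148),.03),((.672,.153),.044),((.424,.2905),.028),((.4385,-.3065),.004),((.463,-.022),.061)):
    u=pr("side",[*X,h]);print(X,u.round(1));cv2.circle(q,tuple(int(round(i)) for i in u),1,(255,0,0),-1)
cv2.imwrite("pics/sidechk.png",cv2.resize(cv2.cvtColor(q[150:370,170:430],cv2.COLOR_RGB2BGR),None,fx=2.6,fy=2.6))
E
```

```text
dolly [ 673.46 -150.13] res 10.7 area 300.4 266.6
posts [676.55 155.92] res 17.1 area 395.4 342.6
caps [423.86 294.31] res 30.6 area 643.4 561.1
pad [ 438.56 -306.41    1.3 ] res 101.7 area 3462.2 3196.8
fixsil [463.11 -22.36   8.67] res 130.4 area 2035.5 1766.6
plate [463.08459506 -22.16325533] 9.521717587835463 41.234752636378275
dowel [454.52072713  31.56741659  38.        ]
dowel [472.35485003 -75.13533813  38.        ]
bar 76 [463.56562774 -21.48658444  61.        ]
(0.671, -0.148) [343.8 238.9]
(0.672, 0.153) [279.4 190.5]
(0.424, 0.2905) [190.1 198.7]
(0.4385, -0.3065) [315.2 318.9]
(0.463, -0.022) [253.7 232.3]
```

View pics/sidechk.png

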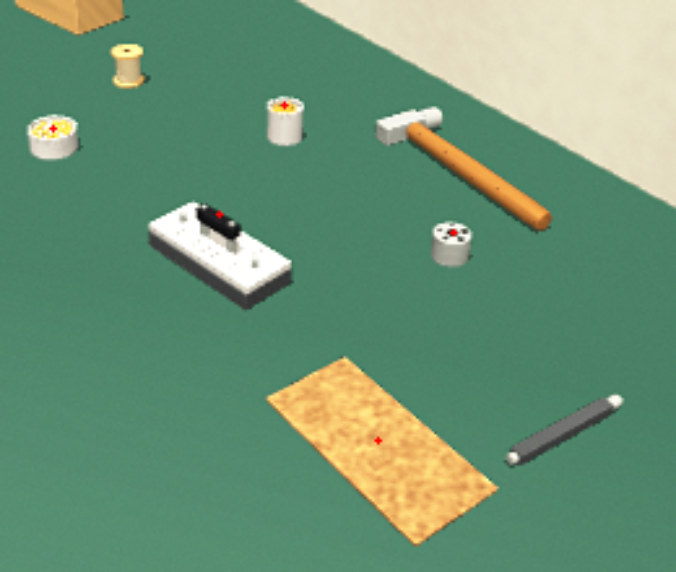

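The overlay points land on every object, so the estimates hold: fixture at (463,-22) mm with yaw 9.5°, pad at (438.5,-306.5) with yaw 1.4°. Moving over the handle now.

Request:
play_rows(
  commands=[
    [0.06, [0.008, -0.02, 0], -4],
    [0.06, [0.016, -0.042, 0], -4],
    [0.06, [0.016, -0.042, 0], -4],
    [0.06, [0.016, -0.042, 0], -4],
    [0.06, [0.016, -0.042, 0], -4],
    [0.06, [0.016, -0.042, 0], -4],
    [0.06, [0.016, -0.042, 0], -4],
    [0.06, [0.016, -0.042, 0], -4],
    [0.06, [0.016, -0.042, 0], -4],
    [0.06, [0.016, -0.042, 0], -4],
  ],
  grip_force=40,
)

```text
clock: 1.1
ee_pos: [0.3714, 0.2005, 0.2343]
tool_rot: [[-0.005, 0.874, 0.485], [0.001, 0.485, -0.874], [-1.0, -0.004, -0.004]]
wrist_force: [1.1, 0.5, 0.9]
grip_width: 0.0599
```

Request:
play_rows(
  commands=[
    [0.06, [0.016, -0.04, -0.01], -4],
    [0.06, [0.016, -0.04, -0.02], -4],
    [0.06, [0.016, -0.04, -0.02], -4],
    [0.06, [0.016, -0.04, -0.02], -4],
    [0.06, [0.014, -0.03, -0.02], -2],
    [0.06, [0.008, -0.02, -0.01], -1],
    [0.06, [0, 0, 0], 0],
  ],
)

```text
clock: 1.8
ee_pos: [0.4605, -0.0242, 0.1317]
tool_rot: [[0.001, 0.989, 0.15], [0.002, 0.15, -0.989], [-1.0, 0.001, -0.002]]
wrist_force: [-0.0, 1.0, -0.5]
grip_width: 0.0601
```

```bash
cat > st.py <<'E'
from rig import *
import numpy as np,sys
s=get_state();R=s["tool_rot"]
print(round(s["clock"],2),(s["ee_pos"]*1000).round(1),"jaw",round(np.degrees(np.arctan2(R[1,1],R[0,1])),2),"xz",R[:2,0].round(4),"w",round(s["grip_width"]*1000,1),"F",s["wrist_force"].round(1),"q",s["q"].round(2))
E
python3 st.py
```

```text
1.8 [460.5 -24.2 131.7] jaw 8.65 xz [0.0005 0.0017] w 60.1 F [-0.   1.  -0.5] q [-0.4   0.41  0.43  2.13 -0.28  0.65  0.38]
```

Request:
play_rows(
  commands=[
    [0.05, [0.0025, 0.0025, -0.02], 0.8],
    [0.04, [0, 0, -0.02], 0],
    [0.04, [0, 0, -0.02], 0],
    [0.04, [0, 0, -0.01], 0],
    [0.04, [0, 0, 0], 0],
  ],
)

```text
clock: 2.3
ee_pos: [0.4628, -0.018, 0.0604]
tool_rot: [[0.001, 0.986, 0.168], [0.004, 0.168, -0.986], [-1.0, 0.001, -0.004]]
wrist_force: [-0.0, -0.2, -0.1]
grip_width: 0.0401
```

```bash
python3 st.py; python3 - <<'E'
from h import *
o=[]
for n in("top","side"):
    p,d=grab_frame(n);np.savez(f"pics/{n}1.npz",p=p,d=d)
    c=pr(n,[.463,-.022,.05]).astype(int);b=p[c[1]-60:c[1]+40,c[0]-65:c[0]+65];o.append(cv2.resize(cv2.cvtColor(b,cv2.COLOR_RGB2BGR),None,fx=3,fy=3))
cv2.imwrite("pics/a1.png",np.hstack(o))
E
```

```text
2.3 [462.8 -18.   60.4] jaw 9.67 xz [0.0007 0.0044] w 40.1 F [-0.  -0.2 -0.1] q [-0.32  0.55  0.33  2.15 -0.38  0.49  0.47]
```

View pics/a1.png

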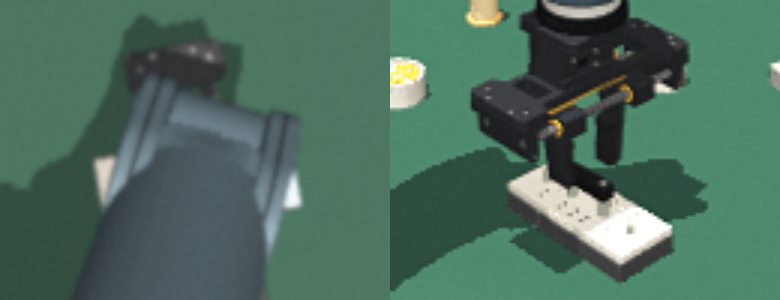

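The side view shows the fingers straddling the bar, slightly off-centre along it (y is 4 mm too high). I correct that and descend.

Request:
play_rows(
  commands=[
    [0.04, [0, -0.004, -0.01], 0],
    [0.04, [0, -0.001, -0.01], 0],
    [0.04, [0, 0, -0.005], 0],
    [0.04, [0, 0, 0], 0],
  ],
)

```text
clock: 2.8
ee_pos: [0.4653, -0.0233, 0.0365]
tool_rot: [[0.007, 0.986, 0.168], [0.005, 0.168, -0.986], [-1.0, 0.007, -0.004]]
wrist_force: [-0.8, 0.2, -0.4]
grip_width: 0.0399
```

```bash
python3 st.py
```

```text
2.8 [465.3 -23.3  36.5] jaw 9.69 xz [0.0067 0.0049] w 39.9 F [-0.8  0.2 -0.4] q [-0.28  0.6   0.29  2.15 -0.41  0.44  0.5 ]
```

Request:
play_rows(
  commands=[
    [0.04, [-0.002, 0.001, -0.002], 0],
    [0.04, [0, 0, 0], 0],
  ],
)

```text
clock: 3.0
ee_pos: [0.463, -0.0223, 0.0342]
tool_rot: [[0.006, 0.986, 0.168], [0.005, 0.168, -0.986], [-1.0, 0.007, -0.004]]
wrist_force: [-0.6, -0.1, 0.3]
grip_width: 0.04
```

```bash
python3 st.py
```

```text
3.0 [463.  -22.3  34.2] jaw 9.66 xz [0.0064 0.0049] w 40.0 F [-0.6 -0.1  0.3] q [-0.28  0.6   0.29  2.15 -0.41  0.43  0.5 ]
```

Request:
play_rows(
  commands=[
    [0.012, [0, 0, 0], 0],
    [0.008, [0, 0, 0], 0],
    [0.008, [0, 0, 0], 0],
    [0.008, [0, 0, 0], 0],
  ],
  grip_force=40,
)

```text
clock: 3.4
ee_pos: [0.463, -0.0222, 0.0346]
tool_rot: [[0.007, 0.986, 0.168], [0.005, 0.168, -0.986], [-1.0, 0.007, -0.004]]
wrist_force: [-0.1, -0.4, -1.8]
grip_width: 0.0131
```

```bash
python3 st.py
```

```text
3.4 [463.  -22.2  34.6] jaw 9.67 xz [0.0065 0.005 ] w 13.1 F [-0.1 -0.4 -1.8] q [-0.28  0.6   0.29  2.15 -0.41  0.43  0.5 ]
```

Request:
play_rows(
  commands=[
    [0.008, [0, 0, 0.003], 0],
    [0.008, [0, 0, 0.005], 0],
    [0.008, [0, 0, 0.005], 0],
    [0.008, [0, 0, 0.005], 0],
  ],
)

```text
clock: 3.8
ee_pos: [0.4623, -0.0222, 0.0534]
tool_rot: [[0.005, 0.986, 0.168], [0.005, 0.168, -0.986], [-1.0, 0.006, -0.004]]
wrist_force: [-0.5, 0.2, -2.1]
grip_width: 0.0133
```

```bash
python3 st.py
```

```text
3.8 [462.3 -22.2  53.4] jaw 9.67 xz [0.0051 0.0049] w 13.3 F [-0.5  0.2 -2.1] q [-0.3   0.57  0.32  2.15 -0.39  0.47  0.48]
```

Clean so far; the wrist carries about 2.5 N, which is the plate's weight. I continue straight up.

Request:
play_rows(
  commands=[
    [0.008, [0.0005, 0, 0.005], 0],
    [0.008, [0, 0, 0.01], 0],
    [0.008, [0, 0, 0.015], 0],
    [0.008, [0, 0, 0.015], 0],
    [0.008, [0, 0, 0.01], 0],
    [0.008, [0, 0, 0], 0],
  ],
)

```text
clock: 4.4
ee_pos: [0.4632, -0.0222, 0.1138]
tool_rot: [[0.007, 0.986, 0.168], [0.005, 0.168, -0.986], [-1.0, 0.008, -0.004]]
wrist_force: [0.2, -0.3, -2.3]
grip_width: 0.0136
```

```bash
python3 st.py; python3 - <<'E'
from h import *
o=[]
for n in("top","side"):
    p,d=grab_frame(n);np.savez(f"pics/{n}2.npz",p=p,d=d)
    c=pr(n,[.463,-.022,.05]).astype(int);b=p[c[1]-60:c[1]+40,c[0]-65:c[0]+65];o.append(cv2.resize(cv2.cvtColor(b,cv2.COLOR_RGB2BGR),None,fx=3,fy=3))
cv2.imwrite("pics/a2.png",np.hstack(o))
E
```

```text
4.4 [463.2 -22.2 113.8] jaw 9.66 xz [0.0071 0.0053] w 13.6 F [ 0.2 -0.3 -2.3] q [-0.38  0.45  0.4   2.14 -0.31  0.61  0.42]
```

View pics/a2.png

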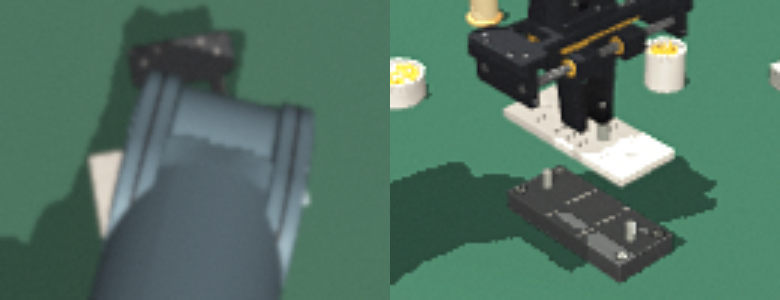

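Request:
play_rows(
  commands=[
    [0.008, [-0.001, -0.012, 0], -0.4],
    [0.008, [-0.002, -0.025, 0], -0.8],
    [0.008, [-0.002, -0.028, 0], -0.8],
    [0.008, [-0.002, -0.03, 0], -0.8],
    [0.008, [-0.002, -0.03, 0], -0.8],
    [0.008, [-0.002, -0.03, 0], -0.8],
    [0.008, [-0.002, -0.03, 0], -0.8],
    [0.008, [-0.002, -0.03, 0], -0.8],
    [0.008, [-0.002, -0.028, 0], -0.8],
    [0.008, [-0.002, -0.02, 0], -0.8],
  ],
)

```text
clock: 5.5
ee_pos: [0.4339, -0.299, 0.106]
tool_rot: [[-0.007, 0.999, 0.031], [0.006, 0.031, -0.999], [-1.0, -0.006, -0.006]]
wrist_force: [-0.4, 0.2, -1.6]
grip_width: 0.0133
```

```bash
python3 st.py
```

```text
5.5 [ 433.9 -299.   106. ] jaw 1.78 xz [-0.0065  0.0059] w 13.3 F [-0.4  0.2 -1.6] q [ 0.19  0.56  0.43  1.97 -0.36  0.69  0.87]
```

Request:
play_rows(
  commands=[
    [0.008, [0.004, -0.007, -0.01], -0.2],
    [0.008, [0.001, 0, -0.015], 0],
    [0.008, [0, 0, -0.015], 0],
    [0.008, [0, 0, -0.015], 0],
    [0.008, [0, 0, -0.01], 0],
    [0.008, [0, 0, 0], 0],
  ],
)

```text
clock: 6.1
ee_pos: [0.4352, -0.3048, 0.031]
tool_rot: [[-0.014, 1.0, 0.025], [0.01, 0.025, -1.0], [-1.0, -0.013, -0.011]]
wrist_force: [-1.1, -0.1, -2.3]
grip_width: 0.0134
```

```bash
python3 st.py; python3 - <<'E'
from h import *
o=[]
for n in("top","side"):
    p,d=grab_frame(n);np.savez(f"pics/{n}3.npz",p=p,d=d)
    c=pr(n,[.438,-.306,.03]).astype(int);b=p[c[1]-60:c[1]+50,c[0]-65:c[0]+65];o.append(cv2.resize(cv2.cvtColor(b,cv2.COLOR_RGB2BGR),None,fx=3,fy=3))
cv2.imwrite("pics/a3.png",np.hstack(o))
E
```

```text
6.1 [ 435.2 -304.8   31. ] jaw 1.46 xz [-0.0136  0.0104] w 13.4 F [-1.1 -0.1 -2.3] q [ 0.26  0.7   0.35  1.97 -0.43  0.57  0.93]
```

View pics/a3.png

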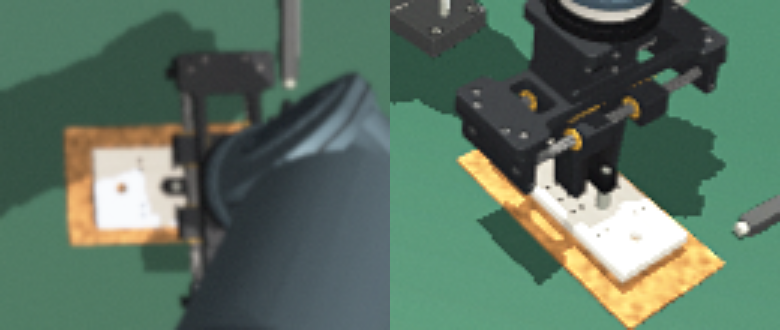

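Request:
play_rows(
  commands=[
    [0.008, [0.0035, -0.0015, -0.002], 0],
    [0.008, [0.0005, 0, -0.003], 0],
    [0.008, [0, 0, -0.001], 0],
    [0.008, [0, 0, 0], 0],
  ],
)

```text
clock: 6.6
ee_pos: [0.4421, -0.3076, 0.0278]
tool_rot: [[-0.008, 1.0, 0.026], [0.007, 0.026, -1.0], [-1.0, -0.008, -0.008]]
wrist_force: [0.1, 0.4, -2.8]
grip_width: 0.0134
```

```bash
python3 st.py
```

```text
6.6 [ 442.1 -307.6   27.8] jaw 1.49 xz [-0.0084  0.0074] w 13.4 F [ 0.1  0.4 -2.8] q [ 0.26  0.71  0.35  1.95 -0.44  0.56  0.93]
```

Request:
play_rows(
  commands=[
    [0.008, [-0.003, 0.001, -0.002], 0],
    [0.008, [-0.0005, 0, -0.003], 0],
    [0.008, [0, 0, 0], 0],
  ],
)

```text
clock: 6.9
ee_pos: [0.4384, -0.3067, 0.0228]
tool_rot: [[-0.008, 1.0, 0.026], [0.007, 0.026, -1.0], [-1.0, -0.008, -0.007]]
wrist_force: [0.4, 0.9, -2.4]
grip_width: 0.0131
```

```bash
python3 st.py
```

```text
6.9 [ 438.4 -306.7   22.8] jaw 1.49 xz [-0.0078  0.007 ] w 13.1 F [ 0.4  0.9 -2.4] q [ 0.27  0.71  0.34  1.96 -0.44  0.55  0.94]
```

Request:
play_rows(
  commands=[
    [0.008, [0, 0, -0.002], 0],
    [0.008, [0, 0, -0.0015], 0],
    [0.008, [0, 0, 0], 0],
  ],
)

```text
clock: 7.2
ee_pos: [0.4383, -0.3068, 0.019]
tool_rot: [[-0.008, 1.0, 0.026], [0.007, 0.026, -1.0], [-1.0, -0.008, -0.007]]
wrist_force: [0.5, 0.3, -1.5]
grip_width: 0.0132
```

```bash
python3 st.py
```

```text
7.2 [ 438.3 -306.8   19. ] jaw 1.47 xz [-0.0077  0.007 ] w 13.2 F [ 0.5  0.3 -1.5] q [ 0.27  0.72  0.34  1.96 -0.45  0.54  0.94]
```

Contact is starting (-2.4 to -1.5 N). One more small step down, then release.

Request:
play_rows(
  commands=[
    [0.008, [0, 0, -0.0008], 0],
    [0.008, [0, 0, 0], 0],
    [0.02, [0, 0, 0], 0],
    [0.04, [0, 0, 0], 0],
    [0.04, [0, 0, 0], 0],
  ],
)

```text
clock: 7.7
ee_pos: [0.4389, -0.3073, 0.0193]
tool_rot: [[-0.006, 1.0, 0.025], [0.007, 0.025, -1.0], [-1.0, -0.006, -0.007]]
wrist_force: [0.5, -0.3, -0.2]
grip_width: 0.0339
```

```bash
python3 st.py
```

```text
7.7 [ 438.9 -307.3   19.3] jaw 1.46 xz [-0.0064  0.0066] w 33.9 F [ 0.5 -0.3 -0.2] q [ 0.27  0.72  0.34  1.96 -0.45  0.54  0.95]
```

Request:
play_rows(
  commands=[
    [0.04, [0, 0, 0.01], 0],
    [0.04, [0, 0, 0.025], 0],
    [0.06, [0, 0, 0.03], 0],
    [0.07, [0, 0, 0.03], 0],
    [0.07, [0.02, 0.014, 0.01], 1],
    [0.07, [0.035, 0.024, 0], 1],
    [0.07, [0.035, 0.024, 0], 1],
    [0.07, [0.035, 0.024, 0], 1],
    [0.07, [0.035, 0.024, 0], 1],
    [0.07, [0.035, 0.024, 0], 1],
  ],
)

```text
clock: 8.7
ee_pos: [0.6342, -0.1753, 0.1369]
tool_rot: [[-0.004, 0.993, 0.118], [0.001, 0.118, -0.993], [-1.0, -0.004, -0.002]]
wrist_force: [-0.4, -1.1, 0.2]
grip_width: 0.0699
```

```bash
python3 st.py;python3 - <<'E'
from h import *
o=[]
for n in("top","side"):
    p,d=grab_frame(n);np.savez(f"pics/{n}4.npz",p=p,d=d)
    cv2.imwrite(f"pics/{n}4.png",cv2.cvtColor(p,cv2.COLOR_RGB2BGR))
E
```

```text
8.7 [ 634.2 -175.3  136.9] jaw 6.76 xz [-0.0045  0.0012] w 69.9 F [-0.4 -1.1  0.2] q [-0.08  0.7   0.43  1.61 -0.34  0.91  0.59]
```

View pics/top4.png

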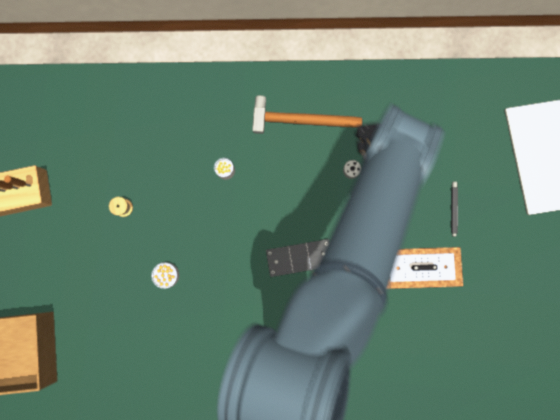

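View pics/side4.png

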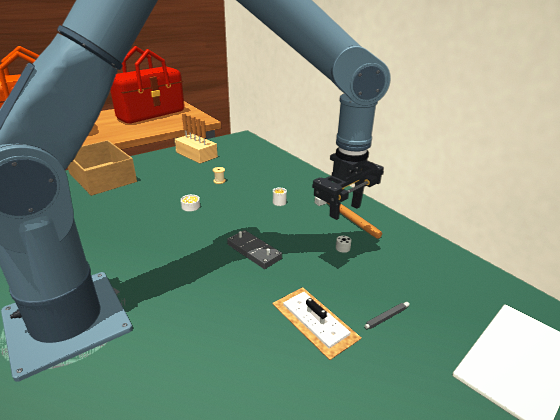

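Request:
play_rows(
  commands=[
    [0.07, [0.018, 0.013, -0.01], 1],
    [0.07, [0.015, 0.01, -0.02], 1],
    [0.07, [0.005, 0.003, -0.02], 0.7],
    [0.07, [0, 0, -0.02], 0],
    [0.07, [0, 0, 0], 0],
  ],
)

```text
clock: 9.3
ee_pos: [0.6768, -0.1436, 0.0662]
tool_rot: [[-0.0, 0.984, 0.176], [0.002, 0.176, -0.984], [-1.0, 0.0, -0.002]]
wrist_force: [-0.9, 0.3, -0.2]
grip_width: 0.0702
```

```bash
python3 st.py
```

```text
9.3 [ 676.8 -143.6   66.2] jaw 10.11 xz [-0.0002  0.0021] w 70.2 F [-0.9  0.3 -0.2] q [-0.09  0.84  0.37  1.53 -0.37  0.84  0.59]
```

Request:
play_rows(
  commands=[
    [0.07, [-0.004, -0.006, -0.015], -0.5],
    [0.07, [0, 0, -0.015], 0],
    [0.07, [0, 0, -0.01], 0],
    [0.07, [0, 0, -0.005], 0],
    [0.07, [0, 0, 0], 0],
  ],
)

```text
clock: 9.8
ee_pos: [0.671, -0.1535, 0.0192]
tool_rot: [[-0.0, 0.987, 0.163], [0.0, 0.163, -0.987], [-1.0, -0.0, -0.0]]
wrist_force: [1.6, -0.5, -0.5]
grip_width: 0.0701
```

```bash
python3 st.py;python3 - <<'E'
from h import *
o=[]
for n in("top","side"):
    p,d=grab_frame(n);np.savez(f"pics/{n}5.npz",p=p,d=d)
    c=pr(n,[.673,-.15,.03]).astype(int);b=p[c[1]-60:c[1]+50,c[0]-65:c[0]+65];o.append(cv2.resize(cv2.cvtColor(b,cv2.COLOR_RGB2BGR),None,fx=3,fy=3))
cv2.imwrite("pics/a5.png",np.hstack(o))
E
```

```text
9.8 [ 671.  -153.5   19.2] jaw 9.35 xz [-0.0001  0.0001] w 70.1 F [ 1.6 -0.5 -0.5] q [-0.06  0.9   0.35  1.55 -0.4   0.77  0.61]
```

View pics/a5.png

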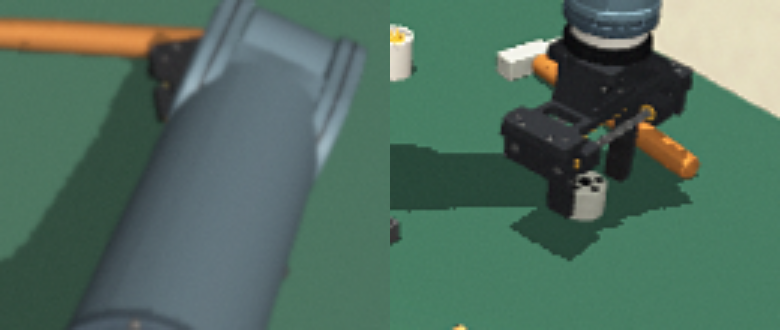

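Request:
play_rows(
  commands=[
    [0.07, [0.0015, 0.0035, -0.006], 0],
    [0.07, [0, 0, -0.005], 0],
    [0.07, [0, 0, -0.002], 0],
    [0.07, [0, 0, 0], 0],
  ],
)

```text
clock: 10.3
ee_pos: [0.6747, -0.1493, 0.0076]
tool_rot: [[0.004, 0.987, 0.164], [-0.0, 0.164, -0.987], [-1.0, 0.004, 0.001]]
wrist_force: [-0.4, 0.0, 0.2]
grip_width: 0.0701
```

```bash
python3 st.py
```

```text
10.3 [ 674.7 -149.3    7.6] jaw 9.42 xz [ 0.004  -0.0002] w 70.1 F [-0.4  0.   0.2] q [-0.07  0.92  0.34  1.54 -0.4   0.75  0.61]
```

Request:
play_rows(
  commands=[
    [0.07, [-0.0015, 0, -0.003], 0],
    [0.06, [0, 0, 0], 0],
    [0.046, [0, 0, 0], 0],
    [0.036, [0, 0, 0], 0],
    [0.036, [0, 0, 0], 0],
    [0.036, [0, 0, 0], 0],
  ],
  grip_force=30,
)

```text
clock: 10.9
ee_pos: [0.6726, -0.1496, 0.0045]
tool_rot: [[0.003, 0.987, 0.163], [-0.0, 0.163, -0.987], [-1.0, 0.003, 0.001]]
wrist_force: [0.3, -0.2, 0.4]
grip_width: 0.0393
```

```bash
python3 st.py
```

```text
10.9 [ 672.6 -149.6    4.5] jaw 9.41 xz [ 0.0031 -0.0003] w 39.3 F [ 0.3 -0.2  0.4] q [-0.07  0.92  0.34  1.55 -0.4   0.74  0.62]
```

Request:
play_rows(
  commands=[
    [0.036, [0, 0, 0.005], 0],
    [0.036, [0, 0, 0.015], 0],
    [0.036, [0, 0, 0.025], 0],
    [0.036, [0, 0, 0.025], 0],
    [0.036, [0, 0, 0.02], 0],
    [0.036, [0, 0, 0.01], 0],
    [0.036, [0, 0, 0], 0],
  ],
)

```text
clock: 11.6
ee_pos: [0.6714, -0.1492, 0.1114]
tool_rot: [[0.003, 0.987, 0.163], [0.0, 0.163, -0.987], [-1.0, 0.003, 0.0]]
wrist_force: [-0.5, -0.1, -2.2]
grip_width: 0.039
```

```bash
python3 st.py;python3 - <<'E'
from h import *
o=[]
for n in("top","side"):
    p,d=grab_frame(n);np.savez(f"pics/{n}6.npz",p=p,d=d)
    c=pr(n,[.673,-.15,.13]).astype(int);b=p[c[1]-60:c[1]+50,c[0]-65:c[0]+65];o.append(cv2.resize(cv2.cvtColor(b,cv2.COLOR_RGB2BGR),None,fx=3,fy=3))
cv2.imwrite("pics/a6.png",np.hstack(o))
# fixture dowels & plate from side
p=np.load("pics/side6.npz")["p"]
cv2.imwrite("pics/f6.png",cv2.resize(cv2.cvtColor(p[220:365,215:365],cv2.COLOR_RGB2BGR),None,fx=4,fy=4,interpolation=cv2.INTER_CUBIC))
E
```

```text
11.6 [ 671.4 -149.2  111.4] jaw 9.39 xz [0.0026 0.0001] w 39.0 F [-0.5 -0.1 -2.2] q [-0.1   0.77  0.4   1.53 -0.35  0.9   0.58]
```

View pics/a6.png

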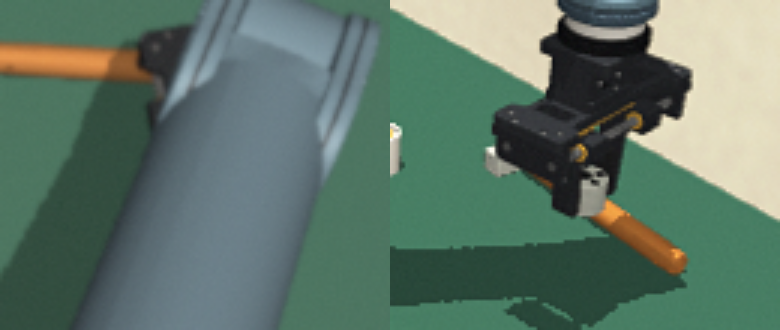

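View pics/f6.png

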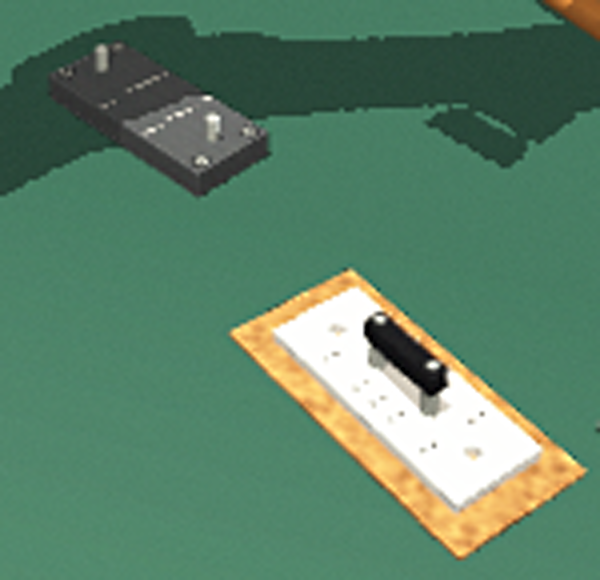

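Request:
play_rows(
  commands=[
    [0.036, [-0.012, 0.007, 0], 0],
    [0.036, [-0.025, 0.015, 0], 0],
    [0.036, [-0.032, 0.02, 0], 0],
    [0.036, [-0.032, 0.02, 0], 0],
    [0.036, [-0.032, 0.02, 0], 0],
    [0.036, [-0.032, 0.019, 0], 0],
    [0.036, [-0.022, 0.013, 0], 0],
    [0.036, [-0.01, 0.006, 0], 0],
    [0.036, [0, 0, 0], 0],
  ],
)

```text
clock: 12.6
ee_pos: [0.4569, -0.025, 0.0996]
tool_rot: [[-0.018, 0.986, 0.164], [-0.001, 0.164, -0.986], [-1.0, -0.018, -0.002]]
wrist_force: [1.3, -0.6, -2.0]
grip_width: 0.0392
```

```bash
python3 st.py
```

```text
12.6 [456.9 -25.   99.6] jaw 9.46 xz [-0.0183 -0.0011] w 39.2 F [ 1.3 -0.6 -2. ] q [-0.38  0.48  0.41  2.14 -0.33  0.6   0.43]
```

Request:
play_rows(
  commands=[
    [0.036, [0.004, 0.002, 0], 0],
    [0.036, [0.002, 0.001, -0.005], 0],
    [0.036, [0, 0, -0.01], 0],
    [0.036, [0, 0, -0.01], 0],
    [0.036, [0, 0, -0.01], 0],
    [0.036, [0, 0, -0.005], 0],
    [0.036, [0, 0, 0], 0],
  ],
)

```text
clock: 13.3
ee_pos: [0.4661, -0.024, 0.0542]
tool_rot: [[-0.018, 0.987, 0.162], [-0.003, 0.162, -0.987], [-1.0, -0.018, 0.0]]
wrist_force: [-0.7, 0.1, -2.9]
grip_width: 0.0391
```

```bash
python3 st.py
```

```text
13.3 [466.1 -24.   54.2] jaw 9.33 xz [-0.018  -0.0033] w 39.1 F [-0.7  0.1 -2.9] q [-0.33  0.58  0.35  2.13 -0.39  0.51  0.47]
```

Request:
play_rows(
  commands=[
    [0.036, [-0.003, 0.0015, -0.003], 0],
    [0.036, [0, 0, -0.005], 0],
    [0.036, [0, 0, -0.007], 0],
    [0.036, [0, 0, -0.003], 0],
    [0.036, [0, 0, 0], 0],
  ],
)

```text
clock: 13.8
ee_pos: [0.463, -0.0224, 0.035]
tool_rot: [[-0.017, 0.987, 0.162], [-0.003, 0.162, -0.987], [-1.0, -0.017, 0.0]]
wrist_force: [0.5, -0.2, -3.0]
grip_width: 0.0392
```

```bash
python3 st.py;python3 - <<'E'
from h import *
o=[]
for n in("side",):
    p,d=grab_frame(n);np.savez(f"pics/{n}7.npz",p=p,d=d)
    c=pr(n,[.463,-.022,.03]).astype(int);b=p[c[1]-70:c[1]+50,c[0]-65:c[0]+65];o.append(cv2.resize(cv2.cvtColor(b,cv2.COLOR_RGB2BGR),None,fx=5,fy=5,interpolation=cv2.INTER_CUBIC))
cv2.imwrite("pics/a7.png",np.hstack(o))
E
```

```text
13.8 [463.  -22.4  35. ] jaw 9.32 xz [-0.0172 -0.0031] w 39.2 F [ 0.5 -0.2 -3. ] q [-0.31  0.61  0.32  2.14 -0.41  0.47  0.49]
```

View pics/a7.png

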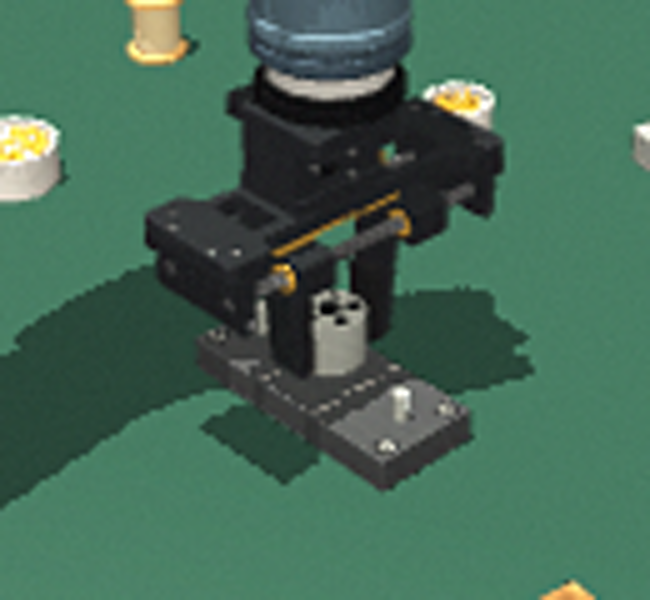

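```bash
python3 - <<'E'
from h import *
p=np.load("pics/side7.npz")["p"]
c=pr("side",[.463,-.022,.03]).astype(int);o=c-[65,70]
x,y=.463,-.022
P=np.array([pr("side",X) for X in cyl(x,y,.02,.0305,.0605)])
print("pred right edge crop",((P[:,0].max()-o[0]+.5)*5),"top",(P[:,1].min()-o[1]+.5)*5,"bottom",(P[:,1].max()-o[1]+.5)*5)
d=(pr("side",[x-.00165,y+.01,.06])-pr("side",[x,y,.06]))*5;print("10mm along dowel line px",d)
b=cv2.resize(cv2.cvtColor(p[o[1]:o[1]+120,o[0]:o[0]+130],cv2.COLOR_RGB2BGR),None,fx=5,fy=5,interpolation=cv2.INTER_CUBIC)
h=cv2.convexHull((((P-o+.5)*5)).astype(np.float32)).astype(int);cv2.polylines(b,[h],True,(0,0,255),1)
for s in(1,-1):
    th=np.radians(9.5);X=[x-s*.055*np.sin(th),y+s*.055*np.cos(th)]
    q=np.array([pr("side",k) for k in cyl(*X,.004,.02,.038)]);cv2.polylines(b,[cv2.convexHull(((q-o+.5)*5).astype(np.float32)).astype(int)],True,(0,0,255),1)
q=np.array([pr("side",k) for k in boxp(x,y,.064,.15,np.radians(9.5),.02,.02)]);cv2.polylines(b,[cv2.convexHull(((q-o+.5)*5).astype(np.float32)).astype(int)],True,(0,255,255),1)
cv2.imwrite("pics/a7b.png",b)
E
```

```text
pred right edge crop 369.44973014853275 top 288.5884827371885 bottom 378.75387461708584
10mm along dowel line px [-12.84415699  -7.86027669]
```

View pics/a7b.png

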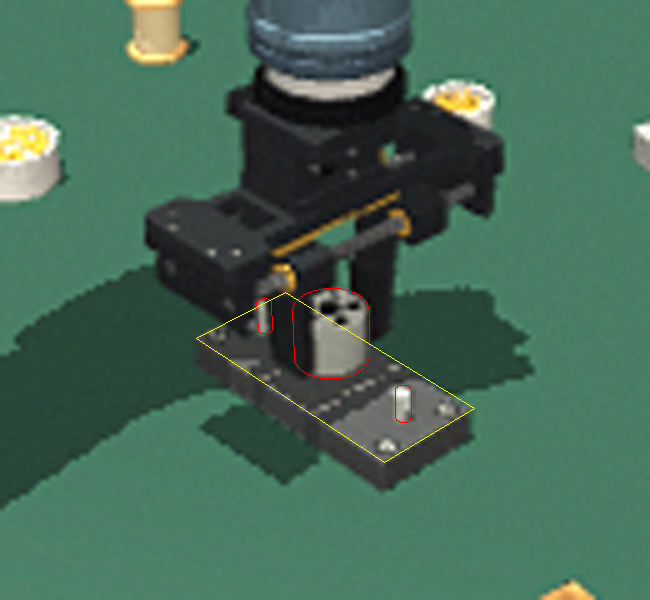

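The overlay of the predicted dolly, dowels and base matches the picture to about 1–2 mm. Lowering.

Request:
play_rows(
  commands=[
    [0.036, [0, 0, -0.004], 0],
    [0.036, [0, 0, -0.003], 0],
    [0.036, [0, 0, -0.0015], 0],
    [0.036, [0, 0, 0], 0],
  ],
)

```text
clock: 14.25
ee_pos: [0.4636, -0.0224, 0.0263]
tool_rot: [[-0.016, 0.987, 0.162], [-0.003, 0.162, -0.987], [-1.0, -0.016, 0.0]]
wrist_force: [-0.3, -0.2, -3.1]
grip_width: 0.0392
```

```bash
python3 st.py
```

```text
14.25 [463.6 -22.4  26.3] jaw 9.32 xz [-0.0161 -0.0031] w 39.2 F [-0.3 -0.2 -3.1] q [-0.3   0.63  0.31  2.13 -0.42  0.45  0.5 ]
```

Request:
play_rows(
  commands=[
    [0.036, [-0.0005, 0.0004, -0.0013], 0],
    [0.036, [0, 0, -0.0005], 0],
    [0.036, [0, 0, 0], 0],
  ],
)

```text
clock: 14.55
ee_pos: [0.4632, -0.022, 0.0247]
tool_rot: [[-0.016, 0.987, 0.162], [-0.003, 0.162, -0.987], [-1.0, -0.016, 0.0]]
wrist_force: [0.3, -0.1, -1.9]
grip_width: 0.039
```

```bash
python3 st.py
```

```text
14.55 [463.2 -22.   24.7] jaw 9.31 xz [-0.0159 -0.0028] w 39.0 F [ 0.3 -0.1 -1.9] q [-0.3   0.63  0.3   2.14 -0.42  0.44  0.5 ]
```

Request:
play_rows(
  commands=[
    [0.036, [0, 0, -0.0005], 0],
    [0.036, [0, 0, 0], 0],
    [0.045, [0, 0, 0], 0],
    [0.06, [0, 0, 0], 0],
    [0.07, [0, 0, 0], 0],
    [0.07, [0, 0, 0], 0],
  ],
)

```text
clock: 15.15
ee_pos: [0.4642, -0.0221, 0.025]
tool_rot: [[-0.014, 0.987, 0.162], [-0.003, 0.162, -0.987], [-1.0, -0.014, 0.0]]
wrist_force: [0.2, -0.8, 0.7]
grip_width: 0.0668
```

```bash
python3 st.py
```

```text
15.15 [464.2 -22.1  25. ] jaw 9.3 xz [-0.0138 -0.0027] w 66.8 F [ 0.2 -0.8  0.7] q [-0.3   0.63  0.3   2.13 -0.42  0.44  0.5 ]
```

Request:
play_rows(
  commands=[
    [0.07, [0, 0, 0.01], 0],
    [0.07, [0, 0, 0.025], 0],
    [0.07, [0, 0, 0.03], 0],
    [0.07, [0, 0, 0.03], 0],
    [0.075, [0.015, 0.012, 0.01], 0],
    [0.075, [0.028, 0.024, 0], 0],
    [0.075, [0.028, 0.024, 0], 0],
    [0.075, [0.028, 0.024, 0], 0],
    [0.075, [0.028, 0.024, 0], 0],
    [0.075, [0.028, 0.024, 0], 0],
  ],
)

```text
clock: 16.15
ee_pos: [0.6199, 0.1099, 0.1417]
tool_rot: [[-0.014, 0.988, 0.151], [-0.002, 0.151, -0.988], [-1.0, -0.014, 0.0]]
wrist_force: [0.2, -0.0, 0.6]
grip_width: 0.0752
```

```bash
python3 st.py
```

```text
16.15 [619.9 109.9 141.7] jaw 8.71 xz [-0.0139 -0.0023] w 75.2 F [ 0.2 -0.   0.6] q [-0.54  0.66  0.43  1.68 -0.33  0.9   0.17]
```

Request:
play_rows(
  commands=[
    [0.075, [0.022, 0.018, 0], 0],
    [0.075, [0.016, 0.014, 0], 0],
    [0.075, [0.008, 0.006, 0], 0.5],
    [0.075, [0, 0, -0.01], 0],
    [0.075, [0, 0, -0.02], 0],
    [0.075, [0, 0, -0.02], 0],
    [0.075, [0, 0, -0.01], 0],
    [0.075, [0, 0, 0], 0],
  ],
)

```text
clock: 16.95
ee_pos: [0.6678, 0.1532, 0.0822]
tool_rot: [[-0.012, 0.986, 0.165], [-0.003, 0.165, -0.986], [-1.0, -0.012, 0.001]]
wrist_force: [0.0, -0.1, 0.3]
grip_width: 0.075
```

```bash
python3 st.py;python3 - <<'E'
from h import *
for n in("top","side"):
    p,d=grab_frame(n);np.savez(f"pics/{n}8.npz",p=p,d=d)
    cv2.imwrite(f"pics/{n}8.png",cv2.cvtColor(p,cv2.COLOR_RGB2BGR))
E
```

```text
16.95 [667.8 153.2  82.2] jaw 9.47 xz [-0.0115 -0.003 ] w 75.0 F [ 0.  -0.1  0.3] q [-0.54  0.82  0.39  1.54 -0.37  0.88  0.15]
```

View pics/top8.png

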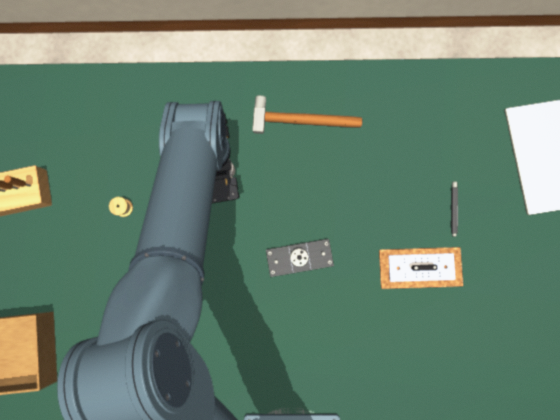

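View pics/side8.png

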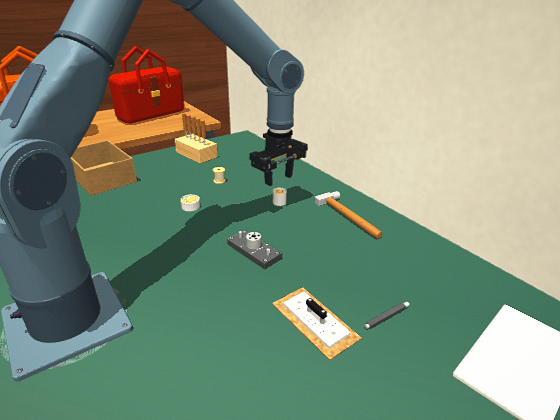

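The top view shows the dolly between the dowels at (300,257) and the plate on the pad at (422,268). I measure both before the next grasp.

```bash
python3 - <<'E'
from h import *
p=np.load("pics/top8.npz")["p"]
box=(370,238,475,298);a,b,c,e=box;s=p[b:e,a:c].astype(float)
m=np.clip((s[...,2]-110)/100,0,1)
m8=cv2.morphologyEx((m>.5).astype(np.uint8),cv2.MORPH_CLOSE,np.ones((11,11)));m=np.maximum(m,cv2.erode(m8,np.ones((5,5))))
x,fv=fit("top",m,box,lambda x:boxp(x[0],x[1],.06,.15,x[2],.012,.012),[.438,-.307,.025],[.004,.004,.02]);print("plate",x[:2]*1000,np.degrees(x[2]),fv)
m=np.clip((s[...,0]-s[...,1]*.8-10)/30,0,1); pm=((s[...,0]>s[...,1]+15)|(s.min(-1)>90)).astype(np.uint8);pm=cv2.morphologyEx(pm,cv2.MORPH_CLOSE,np.ones((9,9)))
x,fv=fit("top",pm.astype(float),box,lambda x:boxp(x[0],x[1],.09,.19,x[2],.004,.004),[.438,-.307,.025],[.004,.004,.02]);print("pad",x[:2]*1000,np.degrees(x[2]),fv)
b=(258,232,340,284)
o=cv2.resize(cv2.cvtColor(p[b[1]:b[3],b[0]:b[2]],cv2.COLOR_RGB2BGR),None,fx=9,fy=9,interpolation=cv2.INTER_CUBIC)
def dr(P,col):
    q=np.array([pr("top",k) for k in P]);cv2.polylines(o,[cv2.convexHull(((q-b[:2]+.5)*9).astype(np.float32)).astype(int)],True,col,1)
th=np.radians(9.5)
for k in(1,-1):dr(cyl(.463-k*.055*np.sin(th),-.022+k*.055*np.cos(th),.004,.038,.038),(0,0,255))
dr(boxp(.463,-.022,.064,.15,th,.02,.02),(0,255,255));dr(cyl(.463,-.022,.02,.05,.05),(0,0,255))
cv2.imwrite("pics/f8.png",o)
E
```

```text
plate [ 439.3850568  -306.70716958] 1.7037630959898884 49.63399572263336
pad [ 438. -307.] 2.5783100780887045 253.02237546631358
```

View pics/f8.png

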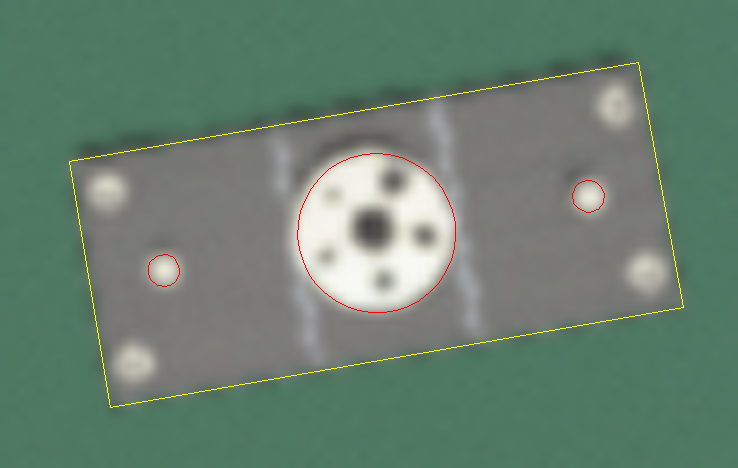

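The fixture model matches the picture and the dolly is within about 1 mm of midway. The plate is within about 1 mm and 0.4° of the earlier pad estimate; the new pad refit didn't converge. Next I overlay the pots to refine their positions.

```bash
python3 - <<'E'
from h import *
p=np.load("pics/top0.npz")["p"];ps=np.load("pics/side0.npz")["p"]
O=[]
for n,im in(("top",p),("side",ps)):
  for (x,y,r,h) in((.674,.1545,.022,.044),(.424,.2915,.029,.028)):
    c=pr(n,[x,y,.02]).astype(int);a=c-20
    o=cv2.resize(cv2.cvtColor(im[a[1]:a[1]+40,a[0]:a[0]+40],cv2.COLOR_RGB2BGR),None,fx=7,fy=7,interpolation=cv2.INTER_CUBIC)
    for z in(0,h):
      q=np.array([pr(n,k) for k in cyl(x,y,r,z,z)]);cv2.polylines(o,[cv2.convexHull(((q-a+.5)*7).astype(np.float32)).astype(int)],True,(0,0,255),1)
    O.append(o)
cv2.imwrite("pics/pots.png",np.vstack([np.hstack(O[:2]),np.hstack(O[2:])]))
E
```

```text
(no output)
```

View pics/pots.png

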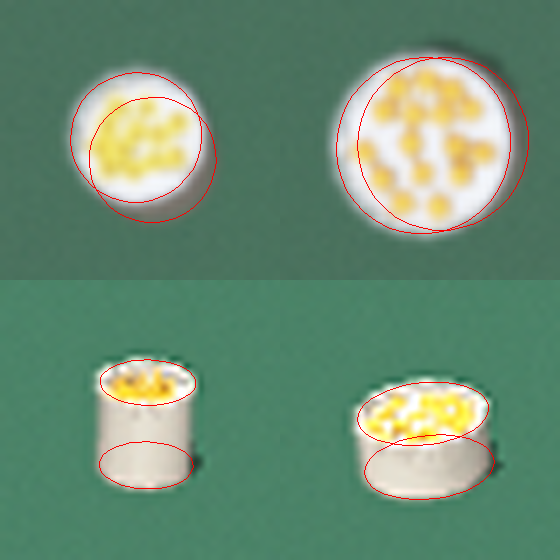

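Request:
play_rows(
  commands=[
    [0.075, [0.0055, 0.001, -0.004], 0],
    [0.075, [0.001, 0, -0.01], 0],
    [0.075, [0, 0, -0.01], 0],
    [0.075, [0, 0, -0.005], 0],
    [0.075, [0, 0, 0], 0],
  ],
)

```text
clock: 17.55
ee_pos: [0.6777, 0.1546, 0.0549]
tool_rot: [[-0.005, 0.986, 0.164], [-0.001, 0.164, -0.986], [-1.0, -0.005, 0.0]]
wrist_force: [0.2, 0.3, 0.2]
grip_width: 0.0749
```

```bash
python3 st.py
```

```text
17.55 [677.7 154.6  54.9] jaw 9.46 xz [-0.0052 -0.0013] w 74.9 F [0.2 0.3 0.2] q [-0.53  0.86  0.38  1.52 -0.39  0.84  0.16]
```

Request:
play_rows(
  commands=[
    [0.075, [-0.003, -0.0005, -0.006], 0],
    [0.075, [0, 0, -0.012], 0],
    [0.075, [0, 0, -0.012], 0],
    [0.075, [0, 0, -0.01], 0],
    [0.075, [0, 0, -0.005], 0],
    [0.075, [0, 0, 0], 0],
  ],
)

```text
clock: 18.15
ee_pos: [0.6735, 0.1539, 0.0051]
tool_rot: [[-0.007, 0.986, 0.164], [-0.002, 0.164, -0.986], [-1.0, -0.007, 0.001]]
wrist_force: [0.1, -0.1, -0.1]
grip_width: 0.0747
```

```bash
python3 st.py
```

```text
18.15 [673.5 153.9   5.1] jaw 9.46 xz [-0.0067 -0.0017] w 74.7 F [ 0.1 -0.1 -0.1] q [-0.51  0.93  0.35  1.53 -0.41  0.76  0.17]
```

Request:
play_rows(
  commands=[
    [0.065, [0.0005, 0, 0.001], 0],
    [0.055, [0, 0, 0], 0],
    [0.047, [0, 0, 0], 0],
    [0.042, [0, 0, 0], 0],
    [0.04, [0, 0, 0], 0],
    [0.04, [0, 0, 0], 0],
  ],
  grip_force=20,
)

```text
clock: 18.75
ee_pos: [0.6749, 0.1541, 0.0073]
tool_rot: [[-0.005, 0.986, 0.164], [-0.001, 0.164, -0.986], [-1.0, -0.005, 0.0]]
wrist_force: [0.7, -0.5, -2.0]
grip_width: 0.0436
```

```bash
python3 st.py
```

```text
18.75 [674.9 154.1   7.3] jaw 9.47 xz [-0.005  -0.0013] w 43.6 F [ 0.7 -0.5 -2. ] q [-0.51  0.92  0.35  1.53 -0.41  0.77  0.17]
```

Request:
play_rows(
  commands=[
    [0.04, [0, 0, 0.004], 0],
    [0.04, [0, 0, 0.012], 0],
    [0.04, [0, 0, 0.02], 0],
    [0.04, [0, 0, 0.02], 0],
    [0.04, [0, 0, 0.012], 0],
    [0.04, [-0.005, -0.001, 0.006], 0],
    [0.04, [-0.012, -0.003, 0], 0],
    [0.04, [-0.02, -0.005, 0], 0],
    [0.04, [-0.024, -0.006, 0], 0],
    [0.04, [-0.024, -0.006, 0], 0],
  ],
)

```text
clock: 19.75
ee_pos: [0.59, 0.133, 0.0921]
tool_rot: [[0.003, 0.986, 0.165], [0.001, 0.165, -0.986], [-1.0, 0.003, -0.0]]
wrist_force: [0.6, 0.2, -0.8]
grip_width: 0.0436
```

```bash
python3 st.py
```

```text
19.75 [590.  133.   92.1] jaw 9.5 xz [0.0031 0.0008] w 43.6 F [ 0.6  0.2 -0.8] q [-0.58  0.68  0.4   1.78 -0.36  0.75  0.17]
```

Request:
play_rows(
  commands=[
    [0.04, [-0.022, -0.006, 0.001], 0],
    [0.04, [-0.022, -0.006, 0.001], 0],
    [0.04, [-0.022, -0.006, 0], 0],
    [0.04, [-0.02, -0.005, 0], 0],
    [0.04, [-0.018, -0.005, 0], 0],
    [0.04, [-0.013, -0.004, 0], 0],
    [0.04, [-0.008, -0.002, 0], 0],
    [0.04, [-0.003, -0.001, 0], 0],
    [0.04, [0, 0, 0], 0],
  ],
)

```text
clock: 20.65
ee_pos: [0.4502, 0.0955, 0.097]
tool_rot: [[0.001, 0.986, 0.165], [0.003, 0.165, -0.986], [-1.0, 0.001, -0.003]]
wrist_force: [-0.0, 0.5, -1.8]
grip_width: 0.0432
```

```bash
python3 st.py
```

```text
20.65 [450.2  95.5  97. ] jaw 9.48 xz [0.0006 0.003 ] w 43.2 F [-0.   0.5 -1.8] q [-0.63  0.48  0.4   2.15 -0.35  0.57  0.19]
```

Request:
play_rows(
  commands=[
    [0.04, [-0.004, -0.001, -0.006], 0],
    [0.04, [-0.002, -0.001, -0.012], 0],
    [0.04, [0, 0, -0.015], 0],
    [0.04, [0, 0, -0.015], 0],
    [0.04, [0, 0, -0.015], 0],
    [0.04, [0, 0, -0.008], 0],
    [0.04, [0, 0, -0.002], 0],
    [0.04, [0, 0, 0], 0],
  ],
)

```text
clock: 21.45
ee_pos: [0.4479, 0.0946, 0.0198]
tool_rot: [[0.006, 0.986, 0.166], [0.004, 0.166, -0.986], [-1.0, 0.006, -0.003]]
wrist_force: [0.1, 0.5, -2.2]
grip_width: 0.0438
```

```bash
python3 st.py
```

```text
21.45 [447.9  94.6  19.8] jaw 9.53 xz [0.0056 0.0038] w 43.8 F [ 0.1  0.5 -2.2] q [-0.53  0.63  0.28  2.17 -0.45  0.39  0.28]
```

Request:
play_rows(
  commands=[
    [0.04, [-0.004, -0.001, -0.003], 0],
    [0.04, [0, 0, -0.003], 0],
    [0.04, [0, 0, 0], 0],
  ],
)

```text
clock: 21.75
ee_pos: [0.4445, 0.0938, 0.0144]
tool_rot: [[0.008, 0.986, 0.166], [0.004, 0.166, -0.986], [-1.0, 0.008, -0.003]]
wrist_force: [-0.5, -0.7, -2.3]
grip_width: 0.0435
```

```bash
python3 st.py; python3 - <<'E'
from h import *
p,d=grab_frame("side");np.savez("pics/side9.npz",p=p,d=d)
s=get_state()["ee_pos"];F=np.array([.463,-.022]);th=np.radians(9.5);g=F+.117*np.array([-np.sin(th),np.cos(th)]);print(g)
a=pr("side",[*g,.03]).astype(int)-[60,60]
o=cv2.resize(cv2.cvtColor(p[a[1]:a[1]+120,a[0]:a[0]+130],cv2.COLOR_RGB2BGR),None,fx=5,fy=5,interpolation=cv2.INTER_CUBIC)
q=np.array([pr("side",k) for k in cyl(*g,.022,s[2]-.007,s[2]+.037)]);cv2.polylines(o,[cv2.convexHull(((q-a+.5)*5).astype(np.float32)).astype(int)],True,(0,0,255),1)
cv2.imwrite("pics/a9.png",o)
E
```

```text
21.75 [444.5  93.8  14.4] jaw 9.54 xz [0.0077 0.0043] w 43.5 F [-0.5 -0.7 -2.3] q [-0.52  0.64  0.27  2.18 -0.46  0.37  0.29]
[0.44368943 0.09339542]
```

View pics/a9.png

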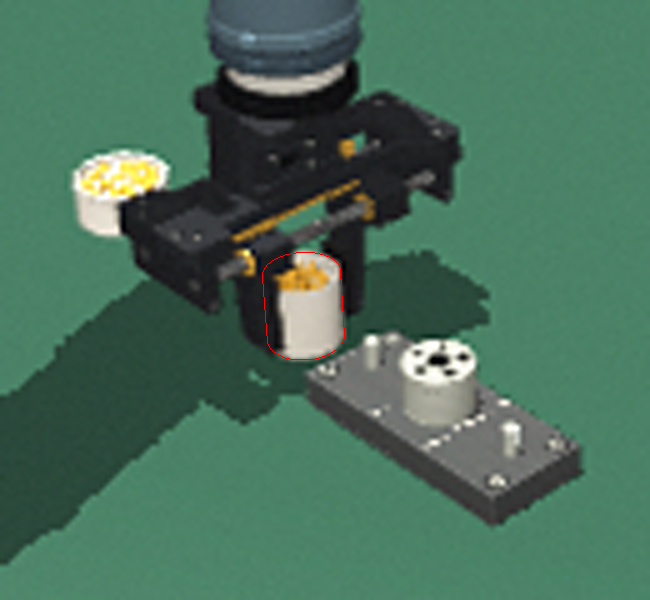

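Held pot overlays well. Lowering about 7 mm.

Request:
play_rows(
  commands=[
    [0.04, [-0.0007, -0.0004, -0.003], 0],
    [0.04, [0, 0, -0.0025], 0],
    [0.04, [0, 0, -0.001], 0],
    [0.04, [0, 0, 0], 0],
  ],
)

```text
clock: 22.2
ee_pos: [0.4442, 0.0935, 0.0079]
tool_rot: [[0.009, 0.986, 0.166], [0.005, 0.166, -0.986], [-1.0, 0.009, -0.003]]
wrist_force: [-0.3, -0.2, -1.0]
grip_width: 0.0437
```

```bash
python3 st.py
```

```text
22.2 [444.2  93.5   7.9] jaw 9.55 xz [0.0086 0.0047] w 43.7 F [-0.3 -0.2 -1. ] q [-0.51  0.65  0.26  2.18 -0.46  0.35  0.29]
```

Request:
play_rows(
  commands=[
    [0.04, [-0.0003, 0, -0.0008], 0],
    [0.04, [0, 0, 0], 0],
  ],
)

```text
clock: 22.4
ee_pos: [0.4441, 0.0936, 0.0072]
tool_rot: [[0.009, 0.986, 0.166], [0.005, 0.166, -0.986], [-1.0, 0.01, -0.003]]
wrist_force: [-1.0, -0.7, -0.6]
grip_width: 0.0436
```

```bash
python3 st.py
```

```text
22.4 [444.1  93.6   7.2] jaw 9.54 xz [0.009  0.0049] w 43.6 F [-1.  -0.7 -0.6] q [-0.51  0.65  0.25  2.18 -0.46  0.35  0.29]
```

Request:
play_rows(
  commands=[
    [0.04, [0, 0, -0.0006], 0],
    [0.04, [0, 0, 0], 0],
    [0.047, [0, 0, 0], 0],
    [0.055, [0, 0, 0], 0],
    [0.065, [0, 0, 0], 0],
    [0.075, [0, 0, 0], 0],
    [0.075, [0, 0, 0], 0],
  ],
)

```text
clock: 23.1
ee_pos: [0.4445, 0.0936, 0.0072]
tool_rot: [[0.01, 0.986, 0.166], [0.005, 0.166, -0.986], [-1.0, 0.01, -0.004]]
wrist_force: [-0.2, -0.1, 0.3]
grip_width: 0.0745
```

```bash
python3 st.py
```

```text
23.1 [444.5  93.6   7.2] jaw 9.53 xz [0.0097 0.0054] w 74.5 F [-0.2 -0.1  0.3] q [-0.51  0.65  0.25  2.18 -0.46  0.35  0.29]
```

Request:
play_rows(
  commands=[
    [0.075, [0, 0, 0.006], 0],
    [0.075, [0, 0, 0.02], 0],
    [0.075, [0, 0, 0.03], 0],
    [0.08, [0, 0, 0.03], 0],
    [0.085, [0, 0.01, 0.01], 0],
    [0.087, [-0.002, 0.025, 0], 0],
    [0.087, [-0.003, 0.035, 0], 0],
    [0.087, [-0.003, 0.035, 0], 0],
    [0.087, [-0.003, 0.032, 0], 0],
    [0.087, [-0.003, 0.025, 0], 0],
  ],
)

```text
clock: 24.1
ee_pos: [0.4297, 0.2568, 0.1113]
tool_rot: [[0.011, 0.988, 0.155], [0.007, 0.155, -0.988], [-1.0, 0.012, -0.005]]
wrist_force: [-0.2, -0.2, 1.0]
grip_width: 0.0871
```

```bash
python3 st.py
```

```text
24.1 [429.7 256.8 111.3] jaw 8.9 xz [0.0114 0.0068] w 87.1 F [-0.2 -0.2  1. ] q [-0.97  0.5   0.43  2.05 -0.34  0.64 -0.16]
```

Request:
play_rows(
  commands=[
    [0.087, [-0.002, 0.018, -0.01], 0.5],
    [0.087, [-0.002, 0.011, -0.015], 0],
    [0.087, [0, 0.003, -0.015], 0],
    [0.087, [0, 0, -0.012], 0],
    [0.087, [0, 0, -0.005], 0],
    [0.087, [0, 0, 0], 0],
  ],
)

```text
clock: 24.7
ee_pos: [0.4245, 0.2915, 0.0503]
tool_rot: [[0.011, 0.986, 0.168], [0.007, 0.168, -0.986], [-1.0, 0.012, -0.005]]
wrist_force: [0.0, 0.4, -0.2]
grip_width: 0.0871
```

```bash
python3 st.py;  python3 - <<'E'
from h import *
for n in("top","side"):
    p,d=grab_frame(n);np.savez(f"pics/{n}10.npz",p=p,d=d)
    cv2.imwrite(f"pics/{n}10.png",cv2.cvtColor(p,cv2.COLOR_RGB2BGR))
E
```

```text
24.7 [424.5 291.5  50.3] jaw 9.68 xz [0.0109 0.0067] w 87.1 F [ 0.   0.4 -0.2] q [-0.97  0.63  0.35  2.03 -0.41  0.53 -0.15]
```

View pics/side10.png

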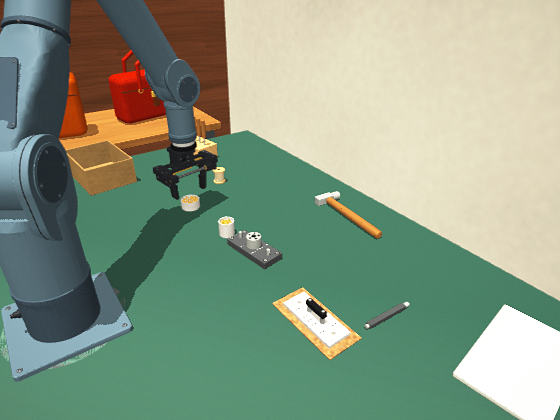

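View pics/top10.png

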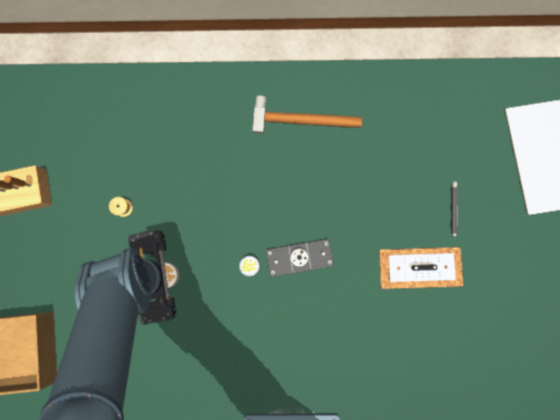

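The top view shows the posts pot standing at (249,266), left of the base, and the fingers on either side of the dish. Descending.

Request:
play_rows(
  commands=[
    [0.087, [0, 0, -0.008], 0],
    [0.087, [0, 0, -0.012], 0],
    [0.087, [0, 0, -0.012], 0],
    [0.087, [0, 0, -0.006], 0],
    [0.087, [0, 0, -0.002], 0],
    [0.087, [0, 0, 0], 0],
  ],
)

```text
clock: 25.4
ee_pos: [0.4258, 0.2912, 0.0084]
tool_rot: [[0.013, 0.986, 0.167], [0.008, 0.166, -0.986], [-1.0, 0.014, -0.006]]
wrist_force: [-0.1, -0.2, -0.1]
grip_width: 0.0867
```

```bash
python3 st.py
```

```text
25.4 [425.8 291.2   8.4] jaw 9.58 xz [0.0131 0.0084] w 86.7 F [-0.1 -0.2 -0.1] q [-0.92  0.71  0.3   2.03 -0.45  0.45 -0.11]
```

Request:
play_rows(
  commands=[
    [0.087, [-0.0012, 0, -0.0035], 0],
    [0.08, [0, 0, 0], 0],
    [0.07, [0, 0, 0], 0],
    [0.062, [0, 0, 0], 0],
    [0.057, [0, 0, 0], 0],
    [0.054, [0, 0, 0], 0],
    [0.054, [0, 0, 0], 0],
  ],
)

```text
clock: 26.1
ee_pos: [0.4247, 0.2917, 0.0053]
tool_rot: [[0.014, 0.986, 0.167], [0.009, 0.167, -0.986], [-1.0, 0.015, -0.007]]
wrist_force: [0.8, -0.3, -1.0]
grip_width: 0.0574
```

```bash
python3 st.py
```

```text
26.1 [424.7 291.7   5.3] jaw 9.6 xz [0.0139 0.0092] w 57.4 F [ 0.8 -0.3 -1. ] q [-0.92  0.71  0.29  2.03 -0.46  0.44 -0.11]
```

Request:
play_rows(
  commands=[
    [0.054, [0, 0, 0.004], 0],
    [0.054, [0, 0, 0.012], 0],
    [0.054, [0, 0, 0.02], 0],
    [0.054, [0, 0, 0.025], 0],
    [0.054, [0, 0, 0.025], 0],
    [0.054, [0, 0, 0.02], 0],
    [0.054, [0, 0, 0.012], 0],
    [0.054, [0, 0, 0.004], 0],
    [0.054, [0, 0, 0], 0],
  ],
)

```text
clock: 27.0
ee_pos: [0.4238, 0.2908, 0.1362]
tool_rot: [[0.014, 0.986, 0.166], [0.01, 0.165, -0.986], [-1.0, 0.015, -0.008]]
wrist_force: [0.4, 0.4, -1.3]
grip_width: 0.0575
```

```bash
python3 st.py;python3 - <<'E'
from h import *
p,d=grab_frame("side");np.savez("pics/side11.npz",p=p,d=d)
s=get_state()["ee_pos"];a=pr("side",[*s]).astype(int)-[60,60]
cv2.imwrite("pics/a11.png",cv2.resize(cv2.cvtColor(p[a[1]:a[1]+110,a[0]:a[0]+130],cv2.COLOR_RGB2BGR),None,fx=5,fy=5,interpolation=cv2.INTER_CUBIC))
E
```

```text
27.0 [423.8 290.8 136.2] jaw 9.53 xz [0.0135 0.0103] w 57.5 F [ 0.4  0.4 -1.3] q [-1.05  0.48  0.46  2.01 -0.32  0.7  -0.23]
```

View pics/a11.png

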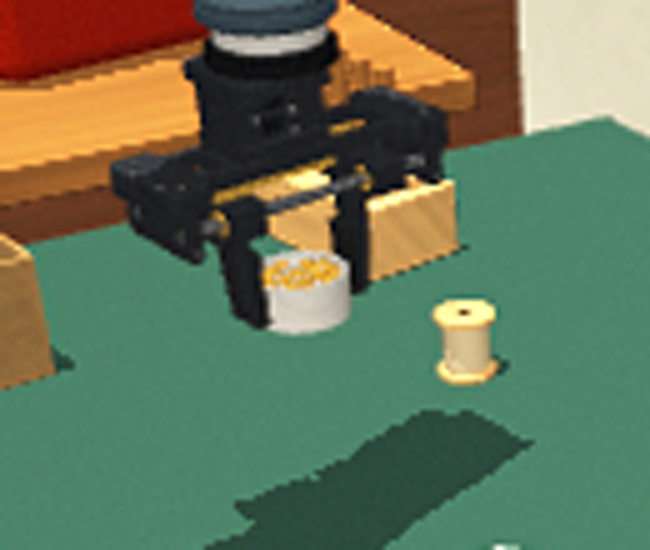

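Request:
play_rows(
  commands=[
    [0.054, [0.001, -0.006, 0], 0],
    [0.054, [0.002, -0.013, 0], 0],
    [0.054, [0.003, -0.02, 0], 0],
    [0.054, [0.003, -0.024, 0], 0],
    [0.054, [0.003, -0.025, 0], 0],
    [0.054, [0.003, -0.025, 0], 0],
    [0.054, [0.003, -0.025, 0], 0],
    [0.054, [0.003, -0.025, 0], 0],
    [0.054, [0.003, -0.025, 0], 0],
    [0.054, [0.003, -0.025, 0], 0],
  ],
)

```text
clock: 28.05
ee_pos: [0.4455, 0.0609, 0.1292]
tool_rot: [[0.002, 0.986, 0.166], [0.001, 0.166, -0.986], [-1.0, 0.002, -0.0]]
wrist_force: [0.8, -0.1, -1.5]
grip_width: 0.0579
```

```bash
python3 st.py
```

```text
28.05 [445.5  60.9 129.2] jaw 9.55 xz [0.0022 0.0007] w 57.9 F [ 0.8 -0.1 -1.5] q [-0.63  0.41  0.48  2.16 -0.31  0.64  0.24]
```

Request:
play_rows(
  commands=[
    [0.054, [0.005, -0.025, 0.001], 0],
    [0.054, [0.005, -0.025, 0.001], 0],
    [0.054, [0.005, -0.025, 0.001], 0],
    [0.054, [0.005, -0.025, 0.001], 0],
    [0.054, [0.005, -0.025, 0], 0],
    [0.054, [0.004, -0.022, 0], 0],
    [0.054, [0.003, -0.017, 0], 0],
    [0.054, [0.003, -0.011, 0], 0],
    [0.054, [0.001, -0.006, 0], 0],
    [0.054, [0, 0, 0], 0],
  ],
)

```text
clock: 29.05
ee_pos: [0.4718, -0.1424, 0.1281]
tool_rot: [[-0.011, 0.989, 0.149], [-0.004, 0.149, -0.989], [-1.0, -0.012, 0.003]]
wrist_force: [-0.0, -0.4, -0.7]
grip_width: 0.0576
```

```bash
python3 st.py
```

```text
29.05 [ 471.8 -142.4  128.1] jaw 8.59 xz [-0.0111 -0.0043] w 57.6 F [-0.  -0.4 -0.7] q [-0.2   0.48  0.49  2.05 -0.34  0.7   0.67]
```

Request:
play_rows(
  commands=[
    [0.054, [0.006, -0.001, 0], 0.9],
    [0.054, [0.004, -0.001, -0.008], 0],
    [0.054, [0.001, 0, -0.015], 0],
    [0.054, [0, 0, -0.02], 0],
    [0.054, [0, 0, -0.02], 0],
    [0.054, [0, 0, -0.02], 0],
    [0.054, [0, 0, -0.014], 0],
    [0.054, [0, 0, -0.006], 0],
    [0.054, [0, 0, 0], 0],
  ],
)

```text
clock: 29.95
ee_pos: [0.4864, -0.1367, 0.0181]
tool_rot: [[-0.01, 0.984, 0.179], [-0.0, 0.179, -0.984], [-1.0, -0.01, -0.001]]
wrist_force: [0.2, -0.1, -1.3]
grip_width: 0.0574
```

```bash
python3 st.py
```

```text
29.95 [ 486.4 -136.7   18.1] jaw 10.29 xz [-0.0102 -0.0004] w 57.4 F [ 0.2 -0.1 -1.3] q [-0.09  0.69  0.34  2.04 -0.47  0.49  0.78]
```

Request:
play_rows(
  commands=[
    [0.054, [-0.0025, -0.005, -0.001], -0.5],
    [0.054, [0, -0.0015, -0.001], 0],
    [0.054, [0, 0, -0.001], 0],
    [0.054, [0, 0, 0], 0],
  ],
)

```text
clock: 30.35
ee_pos: [0.4853, -0.1443, 0.0167]
tool_rot: [[-0.007, 0.986, 0.169], [-0.001, 0.169, -0.986], [-1.0, -0.007, -0.0]]
wrist_force: [0.7, 0.3, -1.8]
grip_width: 0.0572
```

```bash
python3 st.py
```

```text
30.35 [ 485.3 -144.3   16.7] jaw 9.74 xz [-0.0068 -0.0011] w 57.2 F [ 0.7  0.3 -1.8] q [-0.07  0.7   0.34  2.04 -0.47  0.49  0.79]
```

Request:
play_rows(
  commands=[
    [0.054, [-0.0015, 0, -0.003], 0],
    [0.054, [0, 0, -0.003], 0],
    [0.054, [0, 0, 0], 0],
  ],
)

```text
clock: 30.65
ee_pos: [0.4842, -0.1443, 0.0109]
tool_rot: [[-0.005, 0.986, 0.169], [-0.001, 0.169, -0.986], [-1.0, -0.006, 0.0]]
wrist_force: [-0.2, -0.8, -0.8]
grip_width: 0.0578
```

```bash
python3 st.py; python3 - <<'E'
from h import *
p,d=grab_frame("side");np.savez("pics/side12.npz",p=p,d=d)
s=get_state()["ee_pos"];F=np.array([.463,-.022]);th=np.radians(9.5);g=F-.124*np.array([-np.sin(th),np.cos(th)]);print(g)
a=pr("side",[*g,.03]).astype(int)-[70,60]
o=cv2.resize(cv2.cvtColor(p[a[1]:a[1]+110,a[0]:a[0]+130],cv2.COLOR_RGB2BGR),None,fx=5,fy=5,interpolation=cv2.INTER_CUBIC)
q=np.array([pr("side",k) for k in cyl(*g,.029,s[2]-.005,s[2]+.023)]);cv2.polylines(o,[cv2.convexHull(((q-a+.5)*5).astype(np.float32)).astype(int)],True,(0,0,255),1)
cv2.imwrite("pics/a12.png",o)
E
```

```text
30.65 [ 484.2 -144.3   10.9] jaw 9.74 xz [-0.0054 -0.0012] w 57.8 F [-0.2 -0.8 -0.8] q [-0.06  0.71  0.33  2.04 -0.48  0.47  0.8 ]
[ 0.4834659  -0.14429941]
```

View pics/a12.png

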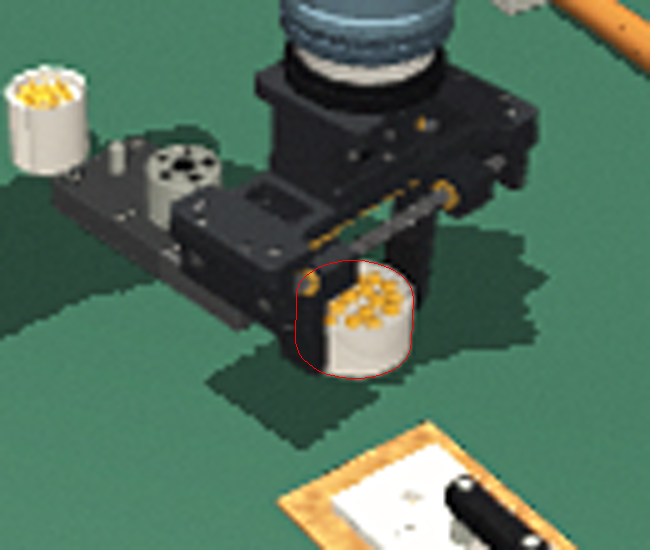

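Request:
play_rows(
  commands=[
    [0.054, [-0.0007, 0, -0.0025], 0],
    [0.054, [0, 0, -0.002], 0],
    [0.054, [0, 0, -0.0005], 0],
    [0.054, [0, 0, 0], 0],
  ],
)

```text
clock: 31.1
ee_pos: [0.4836, -0.1443, 0.0058]
tool_rot: [[-0.005, 0.986, 0.169], [-0.001, 0.169, -0.986], [-1.0, -0.005, 0.0]]
wrist_force: [-1.0, 0.6, 2.6]
grip_width: 0.0578
```

```bash
python3 st.py
```

```text
31.1 [ 483.6 -144.3    5.8] jaw 9.74 xz [-0.0051 -0.0011] w 57.8 F [-1.   0.6  2.6] q [-0.06  0.71  0.32  2.04 -0.48  0.46  0.8 ]
```

Contact (+2.6 N). Release gently and lift away.

Request:
play_rows(
  commands=[
    [0.059, [0, 0, 0], 0],
    [0.063, [0, 0, 0], 0],
    [0.07, [0, 0, 0], 0],
    [0.078, [0, 0, 0], 0],
    [0.086, [0, 0, 0], 0],
    [0.086, [0, 0, 0], 0],
  ],
)

```text
clock: 31.7
ee_pos: [0.4842, -0.1445, 0.0061]
tool_rot: [[-0.004, 0.986, 0.169], [-0.002, 0.169, -0.986], [-1.0, -0.004, 0.001]]
wrist_force: [0.7, -0.2, -0.5]
grip_width: 0.086
```

```bash
python3 st.py
```

```text
31.7 [ 484.2 -144.5    6.1] jaw 9.74 xz [-0.004  -0.0015] w 86.0 F [ 0.7 -0.2 -0.5] q [-0.06  0.71  0.32  2.04 -0.48  0.46  0.8 ]
```

Request:
play_rows(
  commands=[
    [0.086, [0, 0, 0.006], 0],
    [0.086, [0, 0, 0.02], 0],
    [0.086, [0, 0, 0.035], 0],
    [0.086, [0, 0, 0.04], 0],
    [0.086, [0, 0, 0.04], 0],
    [0.086, [0, 0.01, 0.04], 0],
    [0.086, [-0.004, 0.035, 0.01], 2],
    [0.086, [-0.006, 0.045, 0], 4],
    [0.086, [-0.006, 0.045, 0], 4],
    [0.086, [-0.006, 0.045, 0], 4],
  ],
)

```text
clock: 32.7
ee_pos: [0.4601, 0.0338, 0.2093]
tool_rot: [[0.002, 0.919, 0.395], [-0.003, 0.395, -0.919], [-1.0, 0.001, 0.003]]
wrist_force: [0.4, 0.6, -0.4]
grip_width: 0.0858
```

Request:
play_rows(
  commands=[
    [0.086, [-0.006, 0.045, 0], 4],
    [0.086, [-0.008, 0.045, 0], 4],
    [0.086, [-0.01, 0.045, 0], 4],
    [0.086, [-0.012, 0.045, 0], 4],
    [0.086, [-0.016, 0.045, 0], 4],
    [0.086, [-0.018, 0.045, 0], 4],
    [0.086, [-0.02, 0.04, 0], 4],
    [0.086, [-0.02, 0.03, 0], 4],
    [0.086, [-0.01, 0.015, 0], 0],
    [0.086, [0, 0, 0], 0],
  ],
)

```text
clock: 33.7
ee_pos: [0.33, 0.4082, 0.2148]
tool_rot: [[0.008, 0.542, 0.84], [0.008, 0.84, -0.542], [-1.0, 0.01, 0.002]]
wrist_force: [-0.2, -0.3, -0.3]
grip_width: 0.0857
```

```bash
python3 st.py;  python3 - <<'E'
from h import *
for n in("top","side"):
    p,d=grab_frame(n);np.savez(f"pics/{n}13.npz",p=p,d=d)
    q=cv2.cvtColor(p,cv2.COLOR_RGB2BGR)
    cv2.imwrite(f"pics/{n}13.png",q)
    if n=="top":
        a=np.array([225,225]);o=cv2.resize(q[225:305,225:475],None,fx=3.2,fy=3.2,interpolation=cv2.INTER_CUBIC)
        def dr(P):
            u=np.array([pr("top",k) for k in P]);cv2.polylines(o,[cv2.convexHull(((u-a+.5)*3.2).astype(np.float32)).astype(int)],True,(0,0,255),1)
        F=np.array([.463,-.022]);th=np.radians(9.5);e=np.array([-np.sin(th),np.cos(th)])
        dr(cyl(*(F+.117*e),.022,.044,.044));dr(cyl(*(F-.124*e),.029,.028,.028));dr(cyl(*F,.02,.05,.05))
        dr(boxp(.4385,-.3065,.09,.19,np.radians(1.4),.004,.004));dr(boxp(.4385,-.3065,.06,.15,np.radians(1.4),.012,.012))
        cv2.imwrite("pics/chk13.png",o)
E
```

```text
33.7 [330.  408.2 214.8] jaw 57.16 xz [0.0076 0.0076] w 85.7 F [-0.2 -0.3 -0.3] q [-1.12  0.35  0.18  1.91 -0.08  0.88  0.09]
```

View pics/chk13.png

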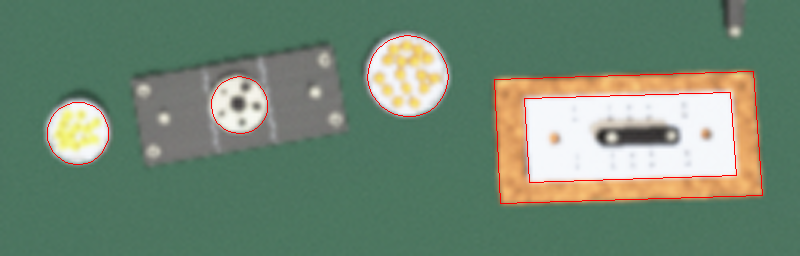

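View pics/side13.png

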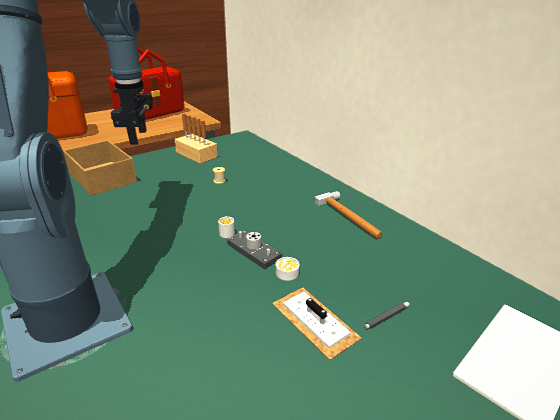

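View pics/top13.png

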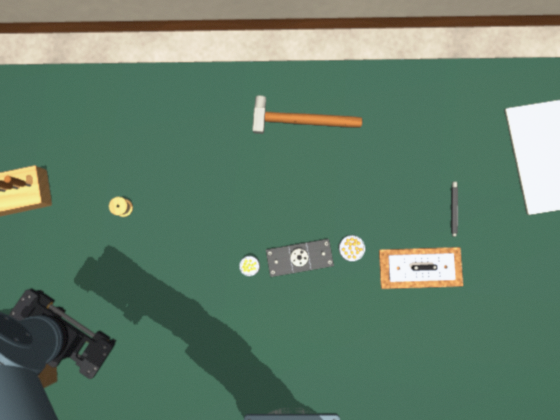

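All the placed outlines fall on their targets to about 1 mm. Hammer, setter and spool are at their starting pixels, and nothing has spilled. Handing in.

```bash
python3 -c "
from rig import *
print(get_state()['qvel'].round(4));print(sign_off())"
```

```text
[ 0.0259 -0.0041  0.0267  0.012   0.005  -0.0003  0.0024]
the job is handed in; nothing more can be done
None
```

The changeover is done and handed in at about 34 s. I did it in the order asked:

- **Plate:** lifted straight up off the dowels and laid on the cork pad.
- **Dolly:** stood on the base midway between the dowels.
- **Pots:** the posts pot stands left of the fixture and the caps pot right of it, both on the dowel line.

In the last pictures, the dolly, both pots and the plate match their target outlines to about 1 mm. That puts each pot about 20 mm clear of the base's end. Nothing spilled, and the hammer, setter punch and spool are where they started. The gripper ended up clear of everything, and the wrist force readings between moves stayed below about 4 N.

**What failed or disagreed:**
- One automatic refit of the pad did not converge. I relied on the earlier fits (yaw 1.3–1.45°) and the final overlay instead. Against those, the plate measured about 1.7° yaw and about 1 mm off centre.
- The tool tilted by up to about 1° during the carries. The plate was about 0.5° out of level as it came off the dowels. It lies flat on the pad and the dolly and pots stand upright.

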